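# Set up the juice-battery bench: electrode blades and a fresh logger cartridge

### The arm

A 6-joint arm with a two-finger parallel gripper is mounted at the origin on the work surface. World frame = base frame: x ahead of the robot, y to its left, z up, the work surface at z = 0. Lengths are in m, angles in rad, forces in N, time in s.
With the tool pointing down it reaches from about 0.25 to 0.725 m from the base axis. Payload 4 kg.
Tool frame: the origin (TCP) lies midway between the tips of the shut fingers; the grasp point (between the pads) lies 19 mm behind it; z points along the fingers, y is the line along which they close (so a half turn about z gives the same grasp; the last joint's range is limited). The gripper opens to 85 mm and grips with 20 to 120 N. Pads are 22 mm wide; open, the fingers measure 114 mm over their backs; the gripper's body (76 mm by 85 mm) begins 54 mm behind the grasp point. The pads swing forward as they close: fully open they stand 13 mm farther back than shut.
Start: joints at [1.277, 0.241, 0.005, 1.335, 0, 1.571], TCP at [0.145, 0.479, 0.231] pointing down, gripper open.
Joint ranges: [-2.72, 2.72], [-1.05, 1.87], [-1.09, 1.28], [-1.99, 2.15], [-1.42, 1.44], [-3.14, 3.14]. Speed limits (rad/s): [2.79, 2.79, 3.14, 3.14, 3.14, 3.14].

### API

Orientations are given as a unit quaternion [x, y, z, w].
In Python, from workcell import monitor, vision, job gives the robot as it stands.
- The arm moves only by the tool move_arm, never from a script. Its argument "moves" is a list that holds one entry, the list of rows, each a list of 5 numbers: the shift along the world's x, y, z in m, then the turn about the world's z in degrees, then the opening in per cent of the stroke, from 0 (shut) to 100 (fully open). In form: [[[x, y, z, turn, gripper], ...]]. A call has 1 to 5 rows; each row is the pose to reach, as a shift and turn from the pose commanded when the call began; what a row does not reach only later rows make up. A row lasts 1/8 s, in which the tool goes at most 62.5 mm and 10.7 degrees, less where a joint would pass 70% of its speed; a pose out of reach is approached as far as the arm can. A call with a gripper value outside its range is refused whole. The fingers move at their own pace and stop on an object; the grip force is fixed at half the most. Time passes only in rows, so rows that repeat a pose let the fingers close. It gives the time, the measured TCP pose, the force, the opening and the grip force at its end, in the units of the state.
- monitor.get_obs(): the state, without advancing time (a new reading comes with each control period).
- vision.camera(name): name is "side" or "top" or "wrist"; returns a dict with "color" (384x512x3 uint8, red, green, blue), "camera_matrix" (3x3 intrinsics, pixels), "eye" and "attitude" of the camera in the world; the wrist camera has in their place "hand_eye" (4x4, takes a point from camera to tool coordinates, whose origin is the TCP and whose axes are the flange's). Camera axes: x right, y up, looking along -z (the intrinsics and any distortion apply to the point x, -y, -z); pixel columns grow to the right and rows downward; lengths in m; the calibration is good to about 2 mm. The wrist camera is an equidistant fisheye: a pixel r from the principal point sees the ray r / f radians off the axis. A picture is of the moment at which its call begins: read the wrist's pose just before it. There is no depth.
- job.job_done(): hands the job in; it is judged then, once.
The state is a dict: "clock": time; "joint_pos": joint angles; "joint_vel": joint speeds; "tau": joint torques, N m; "eef_pos": TCP position; "tool_rot": TCP orientation; "ft_force": force on the tool from outside, world axes, zero at the start; "ft_torque": the same for the moment, N m; "grip_width": finger opening in m; "grasp_force": force on a finger pad.
Only numpy, scipy, OpenCV 4.12 (cv2) and the standard library are available. Lean on these libraries where they do the work, as an engineer would, in place of code of your own. Each camera call takes 0.05 s, during which the arm holds its last target. There are 200 camera calls.

### The job

Get the juice-battery experiment ready for the next pupil: swing the dock's orange lever open, lift the used grey cartridge out and leave it in the blue tray, then drop the fresh yellow cartridge fully into the pocket and swing the lever fully shut over it. Lay every electrode blade on the table flat in the cradle of its grip's colour with its notch over the pin, at any point of the job, and leave the beaker, carton and jar undisturbed.

Things in the scene. Friction and masses are not known exactly. Their poses are not given: they have to be found in the camera images.
- blade_red: electrode blade with red grip: flat copper-coloured plate 90 long (x) x 24 wide (y) x 5 mm thick, lying flat. Origin: centre of the plate's underside. An open U notch 10 mm wide, 16 mm deep is cut in the middle of its +x end. On top stands a red plastic grip block 36 long (x) x 16 wide (y), from 5 to 22 mm above the origin, centred 8 mm towards -x from the origin. 80 g. May be absent.
- notch_red (a point): point of that blade, 35 mm along +x of its origin at the underside, inside the notch (6 mm from the notch's closed end); it lies on the pin's axis when the blade is centred in its cradle
- cradle_red: fixed red cradle, 116 (x) x 46 (y) x 13 mm high, with an open-topped rectangular bay 96 (x) x 30 (y) mm, 5 mm deep and centred, white floor 8 mm above the table. Origin: centre of its underside. A blade centred in the bay with its +x end at the cradle's +x end has its notch over the pin
- pin_red (a point): foot of that cradle's steel pin, on the bay floor, 35 mm along +x from the cradle's origin. Pin 6 mm diameter, 10 mm tall with a tapered tip
- blade_blue: electrode blade with blue grip: flat silver-coloured plate 90 long (x) x 24 wide (y) x 5 mm thick, lying flat. Origin: centre of the plate's underside. An open U notch 10 mm wide, 16 mm deep is cut in the middle of its +x end. On top stands a blue plastic grip block 36 long (x) x 16 wide (y), from 5 to 22 mm above the origin, centred 8 mm towards -x from the origin. 80 g. May be absent.
- notch_blue (a point): point of that blade, 35 mm along +x of its origin at the underside, inside the notch (6 mm from the notch's closed end); it lies on the pin's axis when the blade is centred in its cradle
- cradle_blue: fixed blue cradle, 116 (x) x 46 (y) x 13 mm high, with an open-topped rectangular bay 96 (x) x 30 (y) mm, 5 mm deep and centred, white floor 8 mm above the table. Origin: centre of its underside. A blade centred in the bay with its +x end at the cradle's +x end has its notch over the pin
- pin_blue (a point): foot of that cradle's steel pin, on the bay floor, 35 mm along +x from the cradle's origin. Pin 6 mm diameter, 10 mm tall with a tapered tip
- blade_green: electrode blade with green grip: flat brass-coloured plate 90 long (x) x 24 wide (y) x 5 mm thick, lying flat. Origin: centre of the plate's underside. An open U notch 10 mm wide, 16 mm deep is cut in the middle of its +x end. On top stands a green plastic grip block 36 long (x) x 16 wide (y), from 5 to 22 mm above the origin, centred 8 mm towards -x from the origin. 80 g. May be absent.
- notch_green (a point): point of that blade, 35 mm along +x of its origin at the underside, inside the notch (6 mm from the notch's closed end); it lies on the pin's axis when the blade is centred in its cradle
- cradle_green: fixed green cradle, 116 (x) x 46 (y) x 13 mm high, with an open-topped rectangular bay 96 (x) x 30 (y) mm, 5 mm deep and centred, white floor 8 mm above the table. Origin: centre of its underside. A blade centred in the bay with its +x end at the cradle's +x end has its notch over the pin
- pin_green (a point): foot of that cradle's steel pin, on the bay floor, 35 mm along +x from the cradle's origin. Pin 6 mm diameter, 10 mm tall with a tapered tip
- dock: fixed white data logger dock, base plate 120 (x) x 100 (y) x 10 mm. Origin: centre of its underside. Axes: x from pocket to lever pivot, z up
- pocket (a point): centre of the floor of the dock's pocket, 10 mm above the table, axes as the dock. Pocket 54 (x) x 40 (y) mm inside, walls 6 mm thick and 12 mm high
- lever (a joint): angle of the orange locking lever about its vertical pivot, rad: 0 shut (over the pocket), grows to 1.9 as the knob swings towards the dock's +y side (clockwise seen from above); about 1.57 points straight along +y. Stiff enough to stay where left; moved by under 2 N at the knob
- lever_pivot (a point): pivot of the lever, on its vertical axis, 46.5 mm above the table, at x = 38 mm of the dock; the post is 18 mm in diameter. At angle q the knob lies 65 mm from it in direction (-cos q, sin q) of the dock's x, y. The lever bar is 14 wide x 6 mm thick, its underside at 46.5 mm, 2.5 mm above a seated cartridge
- lever_knob (a point): middle of the black round upright knob on the end of the lever, 14 mm diameter, 26 mm tall (from 52.5 to 78.5 mm above the table)
- used_cartridge: used grey cartridge with a black top label, block 50 (x) x 36 (y) x 34 mm high, 70 g, at the start seated in the dock's pocket under the lever. Origin: centre of its underside
- fresh_cartridge: fresh yellow cartridge with a white top label, same block 50 (x) x 36 (y) x 34 mm, 70 g, standing on the table; it fits the pocket either way round. Origin: centre of its underside
- tray: fixed shallow blue open tray 120 (x) x 110 (y) x 15 mm high, walls and floor 3 to 5 mm thick. Origin: centre of its underside
- beaker: empty glass cup, 68 mm across, 85 mm high, bystander. Origin: centre of its underside
- carton: juice carton, 40 x 58 x 92 mm high, bystander. Origin: centre of its underside
- jar: small amber jar with white cap, 52 mm across, 60 mm high, bystander. Origin: centre of its underside
Not all that is in view belongs to the job. What is shaped like the blade_green but turquoise is not meant.

How it is judged:
By the outcome, as a careful person would: the job done as asked, in the order asked, and still so for the second after the job is handed in, with the robot touching nothing.
Of blade_red, blade_blue, blade_green only 2 to 3 are there at a start; the rules pass over those that are not, and their reading is None.
At some moment in a run one of blade_red, blade_blue, blade_green may be knocked a few centimetres aside while the robot is not near it.
Once in a run the grip may slacken for a moment while it holds something.
It also fails if it takes over 210 s, if anything falls off the work surface, if the arm or the gripper's body presses on something with over 40 N, if the wrist force passes 120 N, or if a joint passes its speed limit or range.

## Working session

There is one attempt and no reset: what is moved stays moved. The work goes in short steps, Python scripts to look and compute and a tool call to move; the robot and the scene stay as the last step left them, time stands still between calls to the robot, and variables do not carry over. Pictures are saved under pics/ and viewed, at most 14 in all, crops included, and the job is handed in when it is done.

Besides the shell and the picture viewer there is one more tool, called after "Request:" as name(argument=value, ...) on one line, values as JSON. move_arm: Moves the arm, as the interface text tells. Its arguments: {"type":"object","properties":{"moves":{"type":"array","items":{"type":"array","items":{"type":"array","items":{"type":"number"}}}}},"required":["moves"]}

```bash
mkdir -p pics; ls
python3 - <<'E'
from workcell import monitor, vision
import cv2,numpy as np
o=monitor.get_obs(); print({k:np.round(v,3).tolist() for k,v in o.items()})
for n in ["top","side","wrist"]:
    c=vision.camera(n); cv2.imwrite(f"pics/{n}0.png",c["color"][:,:,::-1])
    print(n,{k:np.round(v,4).tolist() for k,v in c.items() if k!="color"})
E
```

```text
pics
{'clock': 0.0, 'joint_pos': [1.277, 0.241, 0.004, 1.335, -0.0, 1.571], 'joint_vel': [0.001, -0.001, -0.001, -0.001, -0.0, 0.0], 'tau': [-0.001, -37.232, 25.241, 0.017, -0.0, -0.0], 'eef_pos': [0.145, 0.478, 0.23], 'tool_rot': [0.146, 0.989, -0.001, -0.0], 'ft_force': [0.354, 0.3, 0.324], 'ft_torque': [-0.033, -0.02, -0.023], 'grasp_force': 0.0, 'grip_width': 0.085}
top {'camera_matrix': [[441.6576, 0.0, 257.4269], [0.0, 441.6576, 195.0691], [0.0, 0.0, 1.0]], 'eye': [0.5044, -0.0279, 1.2741], 'attitude': [0.0419, -0.0423, -0.6977, 0.714]}
side {'camera_matrix': [[366.6298, 0.0, 257.7541], [0.0, 366.6298, 195.5485], [0.0, 0.0, 1.0]], 'eye': [0.1434, -0.5503, 0.7148], 'attitude': [0.3827, -0.1399, -0.3359, 0.8492]}
wrist {'camera_matrix': [[297.3186, 0.0, 252.5713], [0.0, 297.3186, 188.6373], [0.0, 0.0, 1.0]], 'hand_eye': [[0.0012, 0.9472, 0.3206, 0.0809], [1.0, -0.0013, 0.0002, 0.0005], [0.0007, 0.3206, -0.9472, -0.1408], [0.0, 0.0, 0.0, 1.0]]}
```

View pics/top0.png

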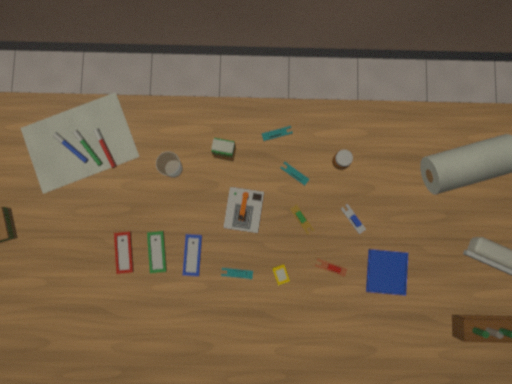

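View pics/side0.png

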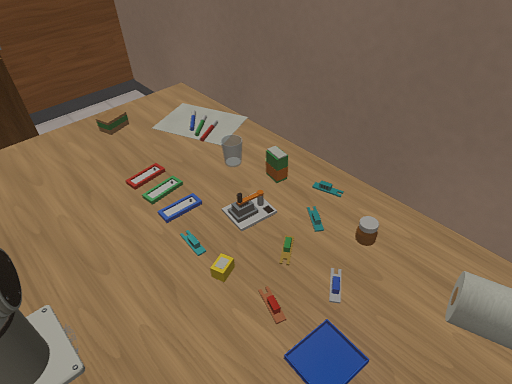

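The top view shows the cradles at the left (red 123,252; green 157,251; blue 193,255). The dock is at (244,210) with its lever shut, and the yellow cartridge is at (281,275). The blades are red (333,267), green (301,217) and blue (354,219), and the tray is at (387,272). The turquoise items are decoys.

```bash
cat > h.py <<'E'
import numpy as np, cv2
from scipy.spatial.transform import Rotation as R
from workcell import monitor, vision
def grab(n,save=None):
    o=monitor.get_obs(); c=vision.camera(n); c["n"]=n
    if n=="wrist":
        Rt=R.from_quat(o["tool_rot"]).as_matrix(); H=np.array(c["hand_eye"])
        c["R"]=Rt@H[:3,:3]; c["p"]=np.array(o["eef_pos"])+Rt@H[:3,3]
    else:
        c["R"]=R.from_quat(c["attitude"]).as_matrix(); c["p"]=np.array(c["eye"])
    if save: cv2.imwrite(f"pics/{save}.png",c["color"][:,:,::-1])
    return c
def rays(c,uv):
    K=np.array(c["camera_matrix"]); uv=np.atleast_2d(uv).astype(float)
    a=(uv-K[:2,2])/K[0,0]
    if c["n"]=="wrist":
        t=np.linalg.norm(a,axis=1)+1e-12; s=np.sin(t)/t
        d=np.c_[a[:,0]*s,-a[:,1]*s,-np.cos(t)]
    else: d=np.c_[a[:,0],-a[:,1],-np.ones(len(a))]
    return d@c["R"].T
def toplane(c,uv,z):
    d=rays(c,uv); return (c["p"]+d*((z-c["p"][2])/d[:,2])[:,None])[:,:2]
def topix(c,P):
    K=np.array(c["camera_matrix"]); q=(np.atleast_2d(P)-c["p"])@c["R"]
    q=np.c_[q[:,0],-q[:,1],-q[:,2]]
    if c["n"]=="wrist":
        r=np.hypot(q[:,0],q[:,1]); t=np.arctan2(r,q[:,2]); a=q[:,:2]*(t/(r+1e-12))[:,None]
    else: a=q[:,:2]/q[:,2:]
    return a*K[0,0]+K[:2,2]
RNG={"red":((170,120,60),(8,255,255)),"orange":((9,150,80),(18,255,255)),"yellow":((22,130,80),(33,255,255)),
"green":((50,100,40),(80,255,255)),"turq":((81,90,50),(96,255,255)),"blue":((108,120,50),(125,255,255))}
def mask(c,col):
    hsv=cv2.cvtColor(c["color"],cv2.COLOR_RGB2HSV); lo,hi=RNG[col]
    if lo[0]>hi[0]: return cv2.inRange(hsv,lo,(180,)+hi[1:])|cv2.inRange(hsv,(0,)+lo[1:],hi)
    return cv2.inRange(hsv,lo,hi)
def blobs(c,col,z,amin=8,fill=False):
    """rects on plane z: (area_px, u,v, x,y, long, short, angle_deg of long side)"""
    out=[]
    for k in cv2.findContours(mask(c,col),cv2.RETR_EXTERNAL,cv2.CHAIN_APPROX_NONE)[0]:
        a=cv2.contourArea(k)
        if a<amin: continue
        w=(toplane(c,k[:,0,:],z)*1000).astype(np.float32)
        (x,y),(l,s),an=cv2.minAreaRect(w)
        if l<s: l,s,an=s,l,an+90
        uv=k[:,0,:].mean(0); out.append([a,*uv,x,y,l,s,(an+90)%180-90])
    return sorted(out,key=lambda r:-r[0])
E
python3 - <<'E'
from h import *
np.set_printoptions(suppress=True,precision=1,linewidth=150)
c=grab("top")
for col,z in [("red",.02),("green",.02),("blue",.02),("orange",.05),("yellow",.03),("turq",.02)]:
    print(col)
    for b in blobs(c,col,z)[:7]: print("  ",np.array(b))
for n,uv,z in [("beaker",(170,165),0.04),("carton",(224,148),.09),("jar",(344,158),.06)]: print(n,toplane(c,[uv],z)*1000)
E
```

```text
red
   [631.5 122.9 252.2 484.2 348.  114.6  47.2   6.9]
   [ 90.5 106.9 152.8 766.4 410.4  89.3  10.2  29.3]
   [  69.5  334.2  268.3  452.9 -246.6   39.8   17.3   70.9]
green
   [564.5 156.2 251.7 488.  254.6 111.5  44.    7.2]
   [ 58.5  90.6 151.9 769.  458.4  83.1   9.7  39.3]
   [  49.   480.5  332.3  287.6 -652.2   41.    12.7   69.6]
   [  34.5  300.3  216.3  596.3 -150.5   29.8   11.9   34.5]
   [  29.   506.5  332.2  289.2 -721.8   31.4   11.2   69.6]
blue
   [1502.   386.9  271.9  446.6 -394.6  114.1  107.6   -3.9]
   [522.  191.9 254.6 481.5 153.3 108.8  41.6  -2. ]
   [ 51.5  74.1 150.8 771.3 505.9  84.8   7.9  51.8]
   [  38.5  355.6  220.7  588.6 -307.    31.3   13.    35.9]
orange
   [ 677.   486.3  329.5  303.7 -652.3  135.2   70.6   89.4]
   [ 78.5 243.4 204.2 624.5  11.6  65.2  12.9  -8.5]
   [  40.5  326.6  264.5  460.6 -222.    57.7   20.7   73. ]
   [  20.5  342.2  270.9  446.7 -262.7   19.2   17.4  -20.4]
   [  12.   334.3  162.   749.6 -240.9   29.    10.7   23.9]
yellow
   [217.5 280.5 274.3 433.3 -96.3  51.1  36.1  19.8]
turq
   [139.5 238.4 272.9 433.3  22.5  74.8  18.9  85.4]
   [ 137.   294.6  173.1  720.  -132.7   80.4   19.3   55.2]
   [116.  275.3 133.4 836.8 -73.9  73.4  18.7 -74.3]
beaker [[732.2 223. ]]
carton [[773.6  67.4]]
jar [[ 759.8 -266.6]]
```

View pics/wrist0.png

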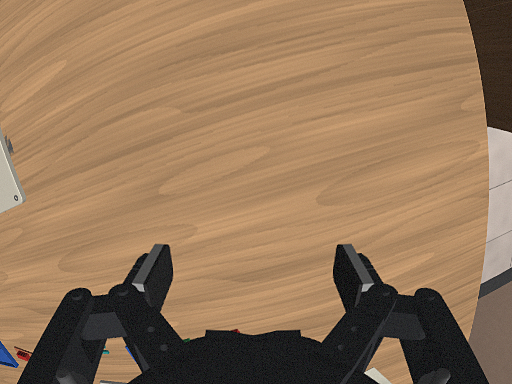

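The fisheye wrist view has image-up along tool +x, with the fingers at the bottom. Next I move over the cradles for precise measurements.

Request:
move_arm(moves=[[[0.05, -0.032, 0, 8, 100], [0.1, -0.064, 0, 17, 100], [0.15, -0.096, 0, 17, 100], [0.2, -0.128, 0, 17, 100], [0.25, -0.16, 0, 17, 100]]])

```text
clock: 0.82
eef_pos: [0.3962, 0.3173, 0.2312]
tool_rot: [-0.001, 1.0, 0.0, -0.0]
ft_force: [0.5, 0.3, -0.4]
grip_width: 0.0853
grasp_force: 0.0
```

Request:
move_arm(moves=[[[0.05, -0.032, 0, 0, 100], [0.1, -0.064, 0, 0, 100], [0.155, -0.1, 0, 0, 100], [0.155, -0.1, 0, 0, 100], [0.155, -0.1, 0, 0, 100]]])

```text
clock: 1.45
eef_pos: [0.5495, 0.2182, 0.2306]
tool_rot: [-0.001, 1.0, -0.0, -0.001]
ft_force: [0.9, 0.1, -0.1]
grip_width: 0.0857
grasp_force: 0.0
```

Run:
```python
from h import *
np.set_printoptions(suppress=True,precision=2,linewidth=150)
o=monitor.get_obs();print(o["clock"],o["joint_pos"],o["eef_pos"],o["tool_rot"])
c=grab("wrist","w1")
for col,z in [("red",.013),("green",.013),("blue",.013),("yellow",.034),("orange",.05)]:
    print(col)
    for b in blobs(c,col,z,60)[:7]: print("  ",np.array(b))
```

```text
1.45 [0.38 0.43 0.27 1.41 0.   0.38] [0.55 0.22 0.23] [-0.  1. -0. -0.]
red
   [3128.5   355.72  105.83  483.58  347.84  115.92   49.24    7.24]
green
   [3373.5   283.99  107.28  487.28  255.99  114.88   45.6     6.97]
   [ 239.     23.69  191.5   595.89 -151.06   39.23   30.61   35.64]
   [165.5  392.89 283.11 754.13 447.82  71.69  13.7   40.46]
   [151.   168.71 316.04 816.89  75.48  46.15  23.75 -11.13]
blue
   [3363.    201.28  102.57  481.05  155.61  115.     46.5    -2.22]
   [147.5  412.33 281.49 754.09 487.5   59.11  14.4   51.74]
yellow
   [1057.     32.6    85.17  434.19  -82.33   58.81   58.4    20.08]
orange
   [453.    97.07 215.19 619.83  13.75  84.85  21.04 -11.49]
   [ 279.      9.44  271.53  735.77 -212.98   66.4    40.81  -65.6 ]
   [243.   173.24 305.74 760.6  100.06  66.48  24.13  -7.71]
```

View pics/w1.png

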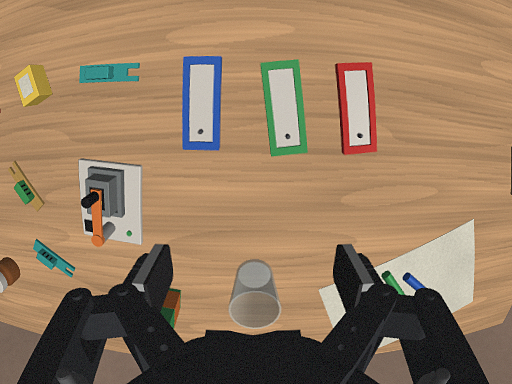

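The cradle pins (200,131), (288,136) and (360,135) all lie at the world +x end, and the sizes match. The dock's lever knob is at (90,200) and its pivot at (97,240). I move on to the dock and blades.

Request:
move_arm(moves=[[[0.02, -0.056, 0, 0, 100], [0.04, -0.112, 0, 0, 100], [0.06, -0.168, 0, 0, 100], [0.08, -0.224, 0, 0, 100], [0.1, -0.28, 0, 0, 100]]])

```text
clock: 2.12
eef_pos: [0.6497, -0.0609, 0.2321]
tool_rot: [-0.003, 1.0, 0.0, 0.0]
ft_force: [1.0, 1.0, 0.1]
grip_width: 0.0854
grasp_force: 0.0
```

Request:
move_arm(moves=[[[0, -0.04, 0, 0, 100], [0, -0.06, 0, 0, 100], [0, -0.06, 0, 0, 100]]])

```text
clock: 2.5
eef_pos: [0.6495, -0.1209, 0.2316]
tool_rot: [-0.001, 1.0, 0.0, 0.0]
ft_force: [0.3, -0.2, 0.6]
grip_width: 0.0855
grasp_force: 0.0
```

Run:
```python
from h import *
np.set_printoptions(suppress=True,precision=2,linewidth=150)
o=monitor.get_obs();print(o["clock"],o["eef_pos"],o["tool_rot"])
c=grab("wrist","w2"); np.savez("pics/w2",R=c["R"],p=c["p"],K=c["camera_matrix"])
for col,z in [("red",.022),("green",.022),("blue",.022),("yellow",.034),("orange",.0525)]:
    print(col)
    for b in blobs(c,col,z,60)[:7]: print("  ",np.array(b))
```

```text
2.5 [ 0.65 -0.12  0.23] [-0.  1.  0.  0.]
red
   [ 316.    152.4     6.32  455.97 -243.05   43.76   18.55   72.5 ]
green
   [1572.5   495.51   63.68  490.03  239.04  111.85   55.24    6.81]
   [827.   394.51 258.07 806.32 103.43  97.79  59.05  81.37]
   [ 366.5   227.3   114.34  595.38 -150.57   35.     16.2    35.18]
blue
   [3799.     56.75   31.01  458.51 -387.03  115.39  101.11   85.78]
   [2139.    448.3    46.85  483.81  142.51  113.19   51.81   -2.2 ]
   [ 347.    109.09  113.    587.39 -303.49   36.96   20.77   36.71]
yellow
   [128.   276.85   2.38 465.09 -92.94  33.77  10.07 -87.63]
orange
   [611.   367.46 139.28 618.49   9.5   80.2   18.67  -6.21]
   [598.5  382.35 242.67 759.55  59.17  75.65  45.03  81.03]
   [ 322.5   153.57  230.35  730.48 -244.46   43.52   28.9    59.18]
```

View pics/w2.png

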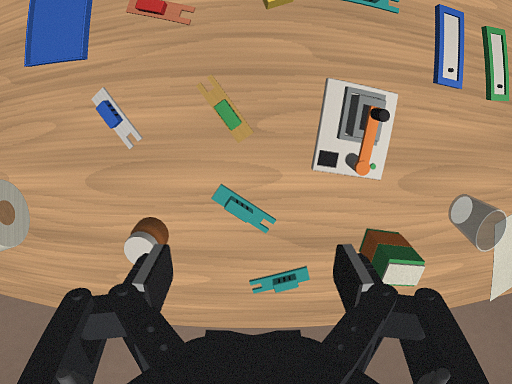

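The blades are blue with its notch at lower right (135,146), green with its notch at upper left (206,80), and red with its notch at right (193,15). The dock's pivot is at (363,168) and its knob at (378,115). Next is a closer look at the dock.

Request:
move_arm(moves=[[[0.015, 0.05, 0, 0, 100], [0.03, 0.1, -0.02, 0, 100], [0.04, 0.136, -0.04, 0, 100], [0.04, 0.136, -0.04, 0, 100], [0.04, 0.136, -0.04, 0, 100]]])

```text
clock: 3.18
eef_pos: [0.6895, 0.0164, 0.1918]
tool_rot: [-0.003, 1.0, -0.0, 0.0]
ft_force: [-0.0, -0.0, 0.2]
grip_width: 0.0855
grasp_force: 0.0
```

Run:
```python
from h import *
np.set_printoptions(suppress=True,precision=2,linewidth=150)
o=monitor.get_obs();print(o["clock"],o["eef_pos"],o["tool_rot"])
c=grab("wrist","w3")
print(topix(c,[[.615,.015,.01]]))
for b in blobs(c,"orange",.0525,60)[:4]: print("  ",np.array(b))
hsv=cv2.cvtColor(c["color"],cv2.COLOR_RGB2HSV)
m=cv2.inRange(hsv,(0,0,150),(180,45,255))
for k in cv2.findContours(m,cv2.RETR_EXTERNAL,cv2.CHAIN_APPROX_NONE)[0]:
    if cv2.contourArea(k)<2000: continue
    w=(toplane(c,k[:,0],.01)*1000).astype(np.float32); print("dock",k[:,0].mean(0),cv2.minAreaRect(w))
cv2.imwrite("pics/w3c.png",cv2.resize(c["color"][:,:,::-1][40:300,120:420],None,fx=2,fy=2,interpolation=cv2.INTER_CUBIC))
```

```text
3.175 [0.69 0.02 0.19] [-0.  1. -0.  0.]
[[251.85  97.48]]
   [979.5  248.21 106.31 624.16  10.98  70.91  16.62  -7.65]
   [762.   293.96 233.44 751.74  62.02  65.5   44.3  -69.09]
   [ 549.5    53.34  216.61  741.69 -225.89   48.48   43.8   -65.49]
dock [477.38 238.25] ((820.8040161132812, 367.2305908203125), (257.77947998046875, 188.82046508789062), 27.070226669311523)
dock [249.1   95.54] ((613.2891845703125, 12.197826385498047), (97.9413070678711, 118.27783966064453), 82.80225372314453)
```

View pics/w3c.png

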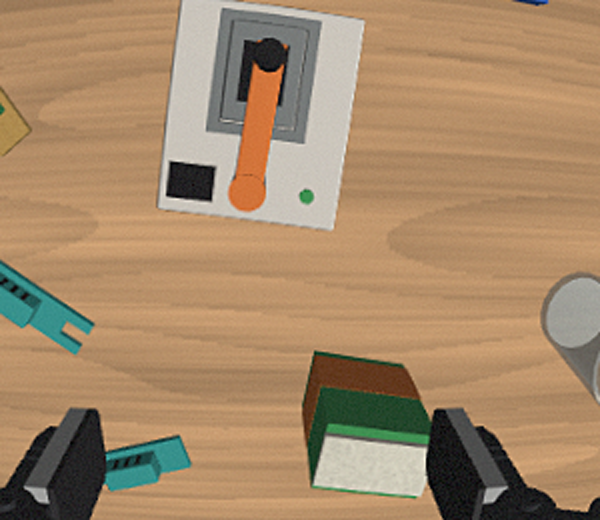

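Run:
```python
from h import *
np.set_printoptions(suppress=True,precision=1,linewidth=150)
c=grab("wrist")
f=lambda p,z: toplane(c,np.array(p)/2+[120,40],z)*1000
print("knob",f([[269,55]],.0785)); print("pivot",f([[247,193]],.0525))
w=f([[223,8],[321,20],[305,143],[207,130]],.022); print("walls",w,w.mean(0))
print("sizes",np.linalg.norm(w-np.roll(w,1,0),axis=1))
```

```text
knob [[588.3  16.4]]
pivot [[651.8   6.4]]
walls [[558.7  -7. ]
 [564.7  43.1]
 [629.7  35.6]
 [623.  -15.3]] [594.   14.1]
sizes [64.8 50.4 65.4 51.3]
```

The dock is centred at (613,12) with its x axis at −7.2°, and the pocket is at (594,14). The knob and pivot match the geometry. I straddle the knob with the fingers and swing the lever.

Request:
move_arm(moves=[[[-0.05, 0, 0, -7, 35], [-0.1025, 0, 0, -7, 35], [-0.1025, 0.001, -0.05, -7, 35], [-0.1025, 0.001, -0.1, -7, 35], [-0.1025, 0.001, -0.133, -7, 35]]])

```text
clock: 3.9
eef_pos: [0.5864, 0.0143, 0.0575]
tool_rot: [0.061, 0.998, -0.0, -0.0]
ft_force: [0.4, -0.5, -0.1]
grip_width: 0.03
grasp_force: 0.0
```

Request:
move_arm(moves=[[[0.0024, 0.0111, 0, -10, 35], [0.0067, 0.0216, 0, -20, 35], [0.0127, 0.0312, 0, -30, 35], [0.0204, 0.0396, 0, -40, 35], [0.0293, 0.0466, 0, -50, 35]]])

```text
clock: 4.53
eef_pos: [0.6167, 0.0609, 0.0591]
tool_rot: [0.479, 0.878, -0.0, 0.0]
ft_force: [0.0, -0.7, -0.1]
grip_width: 0.0299
grasp_force: 0.5
```

Request:
move_arm(moves=[[[0.01, 0.0052, 0, -10, 35], [0.0208, 0.0087, 0, -20, 35], [0.032, 0.0102, 0, -30, 35], [0.0433, 0.0098, 0, -40, 35], [0.0544, 0.0074, 0, -50, 35]]])

```text
clock: 5.15
eef_pos: [0.6713, 0.0681, 0.0593]
tool_rot: [0.805, 0.593, 0.0, 0.0]
ft_force: [-1.5, -1.5, 0.6]
grip_width: 0.0299
grasp_force: 0.5
```

Request:
move_arm(moves=[[[0.0064, -0.0024, 0, -6, 35], [0.0064, -0.0024, 0, -6, 35]]])

```text
clock: 5.4
eef_pos: [0.6782, 0.0658, 0.0592]
tool_rot: [0.833, 0.553, 0.001, 0.0]
ft_force: [0.0, -0.4, 0.0]
grip_width: 0.03
grasp_force: 0.0
```

Request:
move_arm(moves=[[[0, 0, 0.055, 0, 35], [-0.004, -0.01, 0.11, 10, 65], [-0.008, -0.03, 0.11, 20, 65], [-0.0126, -0.0526, 0.11, 30, 65], [-0.0126, -0.0526, 0.11, 40, 65]]])

```text
clock: 6.02
eef_pos: [0.6644, 0.0122, 0.1695]
tool_rot: [0.592, 0.806, 0.0, 0.001]
ft_force: [0.8, 1.0, 0.1]
grip_width: 0.0555
grasp_force: 0.0
```

Request:
move_arm(moves=[[[0, 0, 0, 10, 65], [0, 0, 0, 20, 65], [0, 0, 0, 30, 65], [0, 0, 0, 40, 65], [0, 0, 0, 50, 65]]])

```text
clock: 6.65
eef_pos: [0.6647, 0.014, 0.1691]
tool_rot: [0.195, 0.981, 0.0, 0.0]
ft_force: [0.6, 0.0, 0.0]
grip_width: 0.0559
grasp_force: 0.0
```

Request:
move_arm(moves=[[[0, 0, 0, 10, 65], [0, 0, 0, 16, 65], [0, 0, 0, 16, 65], [0, 0, 0, 16, 65]]])

```text
clock: 7.15
eef_pos: [0.6647, 0.0143, 0.1687]
tool_rot: [0.06, 0.998, 0.0, 0.0]
ft_force: [-0.7, 0.7, -0.2]
grip_width: 0.0557
grasp_force: 0.0
```

Run:
```python
from h import *
np.set_printoptions(suppress=True,precision=2,linewidth=150)
o=monitor.get_obs();print(o["clock"],o["eef_pos"],o["tool_rot"])
c=grab("wrist","w4")
print(topix(c,[[.594,.0142,.044]]))
hsv=cv2.cvtColor(c["color"],cv2.COLOR_RGB2HSV)
for b in blobs(c,"orange",.0525,60)[:3]: print("  ",np.array(b))
m=cv2.inRange(hsv,(0,0,0),(180,255,60))
for k in cv2.findContours(m,cv2.RETR_EXTERNAL,cv2.CHAIN_APPROX_NONE)[0]:
    a=cv2.contourArea(k)
    if 200<a<4000:
        w=(toplane(c,k[:,0],.044)*1000).astype(np.float32); print("blk",a,k[:,0].mean(0),cv2.minAreaRect(w))
cv2.imwrite("pics/w4c.png",cv2.resize(c["color"][:,:,::-1][0:260,120:420],None,fx=2,fy=2,interpolation=cv2.INTER_CUBIC))
```

```text
7.15 [0.66 0.01 0.17] [0.06 1.   0.   0.  ]
[[242.73 103.5 ]]
   [1098.    276.74  174.43  661.98   36.79   80.53   19.06   68.18]
   [ 608.     63.31  261.59  738.77 -222.15   51.51   44.09  -66.33]
   [327.5  293.32 259.29 756.05  47.07  52.28  15.95 -10.04]
blk 265.5 [314.31 188.69] ((680.7913208007812, 72.35787200927734), (23.577747344970703, 14.306113243103027), 21.2166748046875)
blk 390.5 [213.65 161.39] ((643.2839965820312, -19.39397621154785), (21.83063316345215, 16.215946197509766), 82.56250762939453)
blk 736.5 [243.19 102.66] ((593.5736083984375, 14.516407012939453), (21.358156204223633, 28.655658721923828), 82.74790954589844)
```

View pics/w4c.png

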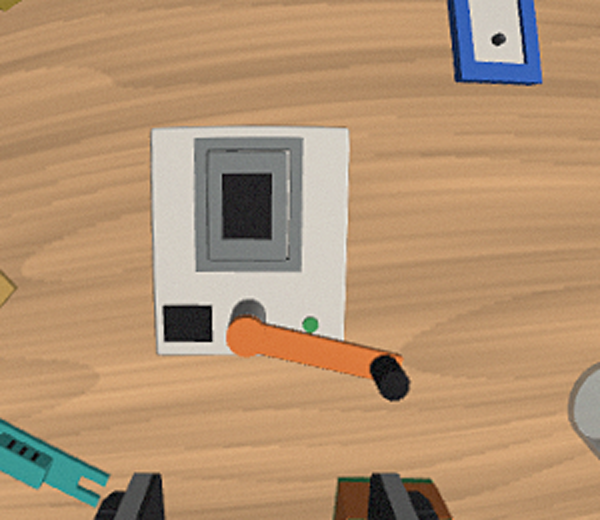

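The lever is open at about 1.83 rad and the cartridge label is centred at (593.6,14.5). Next I grasp the used cartridge and lift it.

Request:
move_arm(moves=[[[-0.05, 0, 0, 0, 65], [-0.071, 0, -0.04, 0, 65], [-0.071, 0, -0.09, 0, 65], [-0.071, 0, -0.13, 0, 65], [-0.071, 0, -0.144, 0, 65]]])

```text
clock: 7.82
eef_pos: [0.5916, 0.0145, 0.0218]
tool_rot: [0.06, 0.998, -0.0, -0.002]
ft_force: [0.2, -0.5, 0.6]
grip_width: 0.0557
grasp_force: 0.0
```

Request:
move_arm(moves=[[[0, 0, 0, 0, 65], [0, 0, 0, 0, 0], [0, 0, 0, 0, 0], [0, 0, 0, 0, 0], [0, 0, 0, 0, 0]]])

```text
clock: 8.45
eef_pos: [0.5958, 0.0146, 0.0266]
tool_rot: [0.06, 0.998, 0.0, 0.002]
ft_force: [0.0, -0.2, 6.4]
grip_width: 0.0347
grasp_force: 61.6
```

Request:
move_arm(moves=[[[0, 0, 0.01, 0, 0], [0, 0, 0.03, 0, 0], [0, 0, 0.06, 0, 0], [0, 0, 0.1, 0, 0], [0, 0, 0.1, 0, 0]]])

```text
clock: 9.07
eef_pos: [0.5964, 0.0146, 0.1287]
tool_rot: [0.06, 0.998, 0.0, 0.004]
ft_force: [-0.5, 0.3, -1.4]
grip_width: 0.0349
grasp_force: 60.9
```

Request:
move_arm(moves=[[[-0.02, -0.055, 0, 0, 0], [-0.04, -0.11, 0, 0, 0], [-0.06, -0.165, 0, 0, 0], [-0.08, -0.22, 0, 0, 0], [-0.1, -0.275, 0, 0, 0]]])

```text
clock: 9.7
eef_pos: [0.4922, -0.2616, 0.1234]
tool_rot: [0.059, 0.998, 0.0, -0.001]
ft_force: [0.9, -0.2, -1.0]
grip_width: 0.0349
grasp_force: 60.9
```

Request:
move_arm(moves=[[[-0.02, -0.055, 0, 0, 0], [-0.04, -0.11, 0, 0, 0], [-0.047, -0.134, 0, 0, 0], [-0.047, -0.134, -0.01, 0, 0], [-0.047, -0.134, -0.02, 0, 0]]])

```text
clock: 10.32
eef_pos: [0.4463, -0.3932, 0.1027]
tool_rot: [0.059, 0.998, 0.001, -0.001]
ft_force: [0.8, 0.6, 0.1]
grip_width: 0.034
grasp_force: 60.9
```

Run:
```python
from h import *
np.set_printoptions(suppress=True,precision=2,linewidth=150)
o=monitor.get_obs();print(o["clock"],o["eef_pos"],o["grip_width"],o["grasp_force"])
c=grab("top","t1"); w=grab("wrist","w5")
for b in blobs(w,"blue",.013,600): print("w ",np.array(b))
for col in ("red","green","blue"):
    for b in blobs(c,col,.02)[:6]: print(col,np.array(b))
```

```text
10.325 [ 0.45 -0.39  0.1 ] 0.034002462350389034 60.8755624294281
w  [11982.     245.93   179.63   442.52  -397.26   115.68   109.27    -3.92]
red [625.   123.   252.41 484.41 347.65 114.3   46.85   6.89]
red [ 90.5  107.11 153.26 766.44 410.45  89.32  10.24  29.26]
red [  70.    334.    268.34  452.74 -246.56   39.55   17.     70.87]
green [563.5  156.18 251.73 487.71 254.69 111.36  44.     6.72]
green [ 51.5   90.37 151.84 768.79 458.6   83.09   8.46  40.98]
green [  34.5   300.3   216.35  596.31 -150.51   29.81   11.91   34.49]
green [  27.    507.17  332.67  287.89 -724.35   24.26   13.22   77.44]
blue [1027.5   385.46  271.99  446.65 -394.55  114.07  107.6    -3.85]
blue [526.   191.94 254.58 481.52 153.45 109.11  41.42  -2.  ]
blue [ 53.    74.06 150.73 771.08 506.08  84.79   8.04  51.34]
blue [  36.    355.27  220.5   588.79 -306.51   30.36   12.38   35.87]
```

View pics/w5.png

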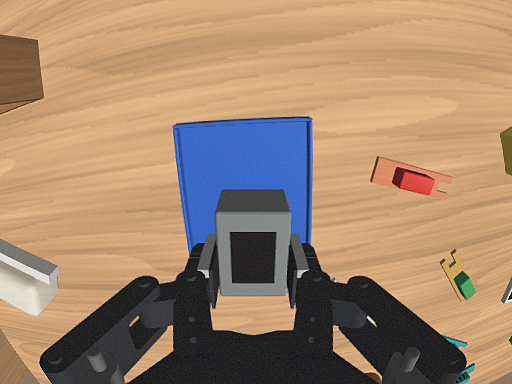

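The used cartridge is held upright over the tray at (246,180). I lower and release it, then look at the fresh one.

Request:
move_arm(moves=[[[0, 0, -0.04, 0, 0], [0, 0, -0.07, 0, 0], [0, 0, -0.08, 0, 0], [0, 0, -0.08, 0, 0], [0, 0, -0.08, 0, 0]]])

```text
clock: 11.05
eef_pos: [0.4479, -0.395, 0.0258]
tool_rot: [0.059, 0.998, -0.001, 0.001]
ft_force: [0.1, 0.2, -0.3]
grip_width: 0.0346
grasp_force: 60.9
```

Request:
move_arm(moves=[[[0, 0, 0, 0, 60], [0, 0, 0, 0, 60], [0, 0, 0, 0, 60], [0, 0, 0.05, 0, 60], [0, 0, 0.1, 0, 60]]])

```text
clock: 11.68
eef_pos: [0.4462, -0.394, 0.1247]
tool_rot: [0.06, 0.998, 0.001, -0.001]
ft_force: [0.1, 0.0, -0.0]
grip_width: 0.0512
grasp_force: 0.0
```

Request:
move_arm(moves=[[[0.005, 0.05, 0.02, 9, 65], [0.01, 0.11, 0.04, 18, 65], [0.02, 0.17, 0.05, 27, 65], [0.03, 0.23, 0.05, 27, 65], [0.033, 0.274, 0.05, 27, 65]]])

```text
clock: 12.3
eef_pos: [0.4801, -0.1182, 0.1749]
tool_rot: [-0.176, 0.984, -0.0, 0.001]
ft_force: [1.0, -0.3, 0.2]
grip_width: 0.0555
grasp_force: 0.0
```

Request:
move_arm(moves=[[[0, 0, 0, 0, 65], [0, 0, 0, 0, 65]]])

```text
clock: 12.55
eef_pos: [0.4799, -0.1207, 0.1745]
tool_rot: [-0.175, 0.985, -0.0, 0.0]
ft_force: [0.4, -0.2, 1.0]
grip_width: 0.0557
grasp_force: 0.0
```

Run:
```python
from h import *
np.set_printoptions(suppress=True,precision=2,linewidth=150)
o=monitor.get_obs();print(o["clock"],o["eef_pos"],o["tool_rot"])
w=grab("wrist","w6")
for b in blobs(w,"yellow",.034,300): print("y ",np.array(b))
hsv=cv2.cvtColor(w["color"],cv2.COLOR_RGB2HSV)
m=cv2.inRange(hsv,(0,0,170),(180,60,255))
for k in cv2.findContours(m,cv2.RETR_EXTERNAL,cv2.CHAIN_APPROX_NONE)[0]:
    if cv2.contourArea(k)>200: print("wh",k[:,0].mean(0),cv2.minAreaRect((toplane(w,k[:,0],.034)*1000).astype(np.float32)))
for b in blobs(w,"red",.022,200): print("r ",np.array(b))
```

```text
12.55 [ 0.48 -0.12  0.17] [-0.18  0.98 -0.    0.  ]
y  [1870.5   292.01  137.15  431.69  -98.72   50.66   37.11   20.83]
wh [488.21 359.72] ((717.1287841796875, 487.0278015136719), (159.31643676757812, 124.28656768798828), 23.11482048034668)
wh [292.12 296.38] ((596.6285400390625, -11.485595703125), (70.07181549072266, 103.3757553100586), 83.06749725341797)
wh [478.18 259.09] ((479.5238037109375, 222.38796997070312), (86.20274353027344, 22.315887451171875), 7.111187934875488)
wh [441.75 238.  ] ((473.92645263671875, 129.53765869140625), (23.359182357788086, 87.48554992675781), 87.98649597167969)
wh [ 88.65 203.77] ((575.9891967773438, -288.23541259765625), (81.15687561035156, 21.88585090637207), 36.56708526611328)
wh [293.32 138.68] ((432.5456848144531, -97.07372283935547), (29.49580955505371, 21.221511840820312), 19.524133682250977)
r  [ 585.5   149.5   104.54  449.8  -243.89   38.93   20.85   72.  ]
r  [428.5  500.54 272.9  482.88 323.6  108.51  61.62   7.05]
```

View pics/w6.png

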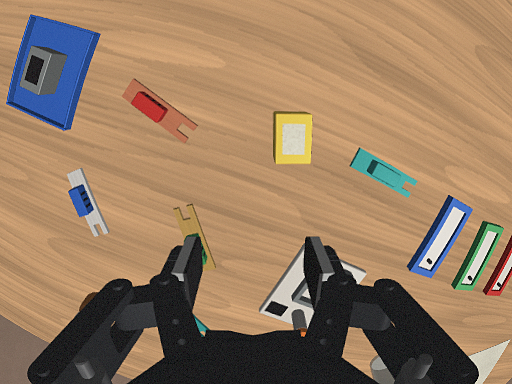

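The used cartridge stands inside the tray (42,72). The fresh one is at (293,138), with its label centre at (432.5,−97) mm and angle 20°. I grasp it.

Request:
move_arm(moves=[[[-0.03, 0.015, 0, 0, 65], [-0.0475, 0.0233, -0.03, 0, 65], [-0.0475, 0.0233, -0.08, 0, 65], [-0.0475, 0.0233, -0.13, 0, 65], [-0.0475, 0.0233, -0.153, 0, 65]]])

```text
clock: 13.22
eef_pos: [0.4301, -0.0982, 0.0188]
tool_rot: [-0.174, 0.985, 0.001, -0.002]
ft_force: [0.4, 0.4, 0.1]
grip_width: 0.0558
grasp_force: 0.0
```

Request:
move_arm(moves=[[[0, 0, 0, 0, 65], [0, 0, 0, 0, 0], [0, 0, 0, 0, 0], [0, 0, 0, 0, 0], [0, 0, 0, 0, 0]]])

```text
clock: 13.85
eef_pos: [0.4337, -0.0977, 0.0227]
tool_rot: [-0.175, 0.985, -0.001, 0.001]
ft_force: [-0.6, -1.0, 6.6]
grip_width: 0.0342
grasp_force: 60.6
```

Request:
move_arm(moves=[[[0, 0, 0.03, 0, 0], [0, 0, 0.07, 0, 0], [0, 0, 0.1, 0, 0], [0.04, 0.025, 0.1, -9, 0], [0.08, 0.055, 0.1, -18, 0]]])

```text
clock: 14.48
eef_pos: [0.5135, -0.0419, 0.1225]
tool_rot: [-0.015, 1.0, -0.0, 0.001]
ft_force: [1.1, 0.3, -0.9]
grip_width: 0.0343
grasp_force: 60.3
```

Request:
move_arm(moves=[[[0.04, 0.03, 0, -9, 0], [0.0815, 0.0565, 0, -9, 0], [0.0815, 0.0565, 0, -9, 0], [0.0815, 0.0565, 0, -9, 0]]])

```text
clock: 14.98
eef_pos: [0.5928, 0.0144, 0.1206]
tool_rot: [0.059, 0.998, -0.0, -0.001]
ft_force: [0.5, -0.2, -1.0]
grip_width: 0.0345
grasp_force: 60.3
```

Run:
```python
from h import *
np.set_printoptions(suppress=True,precision=2,linewidth=150)
o=monitor.get_obs();print(o["clock"],o["eef_pos"],o["tool_rot"],o["grip_width"])
w=grab("wrist","w7"); zt=o["eef_pos"][2]-.020+.034
for b in blobs(w,"yellow",zt,300): print("y ",np.array(b))
hsv=cv2.cvtColor(w["color"],cv2.COLOR_RGB2HSV)
m=cv2.inRange(hsv,(0,0,170),(180,60,255))
for k in cv2.findContours(m,cv2.RETR_EXTERNAL,cv2.CHAIN_APPROX_NONE)[0]:
    if cv2.contourArea(k)>200: print("wh",k[:,0].mean(0),cv2.minAreaRect((toplane(w,k[:,0],zt)*1000).astype(np.float32)))
```

```text
14.975 [0.59 0.01 0.12] [ 0.06  1.   -0.   -0.  ] 0.034453638442692135
y  [6700.5   252.73  241.23  584.52   15.63   57.77   34.42   -6.7 ]
wh [498.98 299.53] ((674.7802734375, 201.43743896484375), (101.78285217285156, 30.247346878051758), 24.695756912231445)
wh [252.55 254.46] ((590.41845703125, 14.966611862182617), (21.201814651489258, 28.33346176147461), 83.31980895996094)
wh [ 14.21 223.74] ((559.657958984375, -132.2926025390625), (28.499126434326172, 11.67750072479248), 36.440914154052734)
wh [252.74 173.41] ((548.25341796875, 19.955595016479492), (19.952991485595703, 14.324102401733398), 83.28804016113281)
wh [252.88 179.91] ((558.2033081054688, 19.037731170654297), (49.29237365722656, 49.502933502197266), 82.91726684570312)
wh [475.06  60.29] ((499.9634704589844, 140.64088439941406), (47.53118896484375, 12.987784385681152), 6.9761786460876465)
wh [392.71  50.43] ((496.9048156738281, 89.64755249023438), (13.930242538452148, 47.47261047363281), 88.01956939697266)
```

View pics/w7.png

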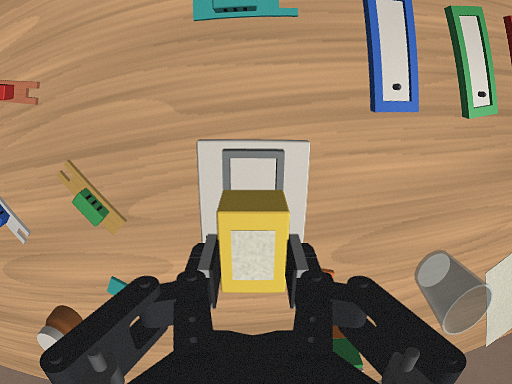

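Request:
move_arm(moves=[[[0.0018, -0.0003, -0.04, 0, 0], [0.0018, -0.0003, -0.06, 0, 0], [0.0018, -0.0003, -0.071, 0, 0], [0.0018, -0.0003, -0.072, 0, 0], [0.0018, -0.0003, -0.072, 0, 0]]])

```text
clock: 15.65
eef_pos: [0.5962, 0.0138, 0.0504]
tool_rot: [0.06, 0.998, 0.0, 0.001]
ft_force: [-0.2, 0.2, -1.2]
grip_width: 0.0342
grasp_force: 60.3
```

Run:
```python
from h import *
np.set_printoptions(suppress=True,precision=4,linewidth=150)
o=monitor.get_obs();print(o["clock"],o["eef_pos"],o["tool_rot"],o["grip_width"])
w=grab("wrist","w8"); zt=o["eef_pos"][2]+.0113
hsv=cv2.cvtColor(w["color"],cv2.COLOR_RGB2HSV)
m=cv2.inRange(hsv,(0,0,170),(180,60,255))
for k in cv2.findContours(m,cv2.RETR_EXTERNAL,cv2.CHAIN_APPROX_NONE)[0]:
    if cv2.contourArea(k)>200: print("wh",k[:,0].mean(0),cv2.minAreaRect((toplane(w,k[:,0],zt)*1000).astype(np.float32)))
```

```text
15.65 [0.5962 0.0138 0.0504] [0.0598 0.9982 0.0001 0.0009] 0.0342219839033747
wh [252.5506 254.4607] ((595.4629516601562, 14.159016609191895), (21.66962432861328, 29.004133224487305), 83.23601531982422)
wh [252.7762 183.4615] ((556.9898681640625, 18.77840232849121), (27.994916915893555, 5.300181865692139), 83.22236633300781)
wh [253.6943 192.0723] ((571.168701171875, 17.527122497558594), (69.44209289550781, 57.0689697265625), 82.81751251220703)
wh [436.8833  49.8288] ((498.4801330566406, 116.2256851196289), (18.940582275390625, 52.94157028198242), 88.19763946533203)
```

Request:
move_arm(moves=[[[-0.0013, 0.0003, 0, 0, 0], [-0.0013, 0.0003, -0.004, 0, 0], [-0.0013, 0.0003, -0.008, 0, 0], [-0.0013, 0.0003, -0.011, 0, 0], [-0.0013, 0.0003, -0.011, 0, 0]]])

```text
clock: 16.32
eef_pos: [0.5939, 0.0144, 0.0377]
tool_rot: [0.06, 0.998, -0.0, -0.001]
ft_force: [-0.1, -1.1, -0.1]
grip_width: 0.0343
grasp_force: 60.3
```

Request:
move_arm(moves=[[[0, 0, -0.003, 0, 0], [0, 0, -0.004, 0, 0], [0, 0, -0.004, 0, 0]]])

```text
clock: 16.7
eef_pos: [0.5942, 0.0144, 0.0342]
tool_rot: [0.06, 0.998, -0.0, -0.0]
ft_force: [0.4, 0.2, -0.8]
grip_width: 0.0344
grasp_force: 60.3
```

Request:
move_arm(moves=[[[0, 0, 0, 0, 50], [0, 0, 0, 0, 50], [0, 0, 0.01, 0, 50], [0, 0, 0.05, 0, 60], [0, 0, 0.1, 0, 60]]])

```text
clock: 17.32
eef_pos: [0.5934, 0.0144, 0.1349]
tool_rot: [0.06, 0.998, -0.0, -0.001]
ft_force: [0.9, -0.1, 0.3]
grip_width: 0.0512
grasp_force: 0.0
```

Request:
move_arm(moves=[[[0.04, 0, 0.035, 0, 60], [0.071, 0, 0.035, 0, 60], [0.071, 0, 0.035, 0, 60], [0.071, 0, 0.035, 0, 60]]])

```text
clock: 17.82
eef_pos: [0.6645, 0.0144, 0.1691]
tool_rot: [0.06, 0.998, -0.0, -0.001]
ft_force: [-0.2, 0.1, -0.3]
grip_width: 0.0511
grasp_force: 0.0
```

Run:
```python
from h import *
np.set_printoptions(suppress=True,precision=4,linewidth=150)
o=monitor.get_obs();print(o["clock"],o["eef_pos"],o["tool_rot"],o["grip_width"])
c=grab("wrist","w9"); t=grab("top")
hsv=cv2.cvtColor(c["color"],cv2.COLOR_RGB2HSV)
m=cv2.inRange(hsv,(0,0,170),(180,60,255))
for k in cv2.findContours(m,cv2.RETR_LIST,cv2.CHAIN_APPROX_NONE)[0]:
    if 200<cv2.contourArea(k)<3000: print("wh",k[:,0].mean(0),cv2.minAreaRect((toplane(c,k[:,0],.044)*1000).astype(np.float32)))
for b in blobs(c,"yellow",.044,300): print("y ",np.array(b))
for b in blobs(c,"orange",.0525,60)[:3]: print("o ",np.array(b))
for col in ("red","green","blue"):
    for b in blobs(t,col,.02)[:6]:
        if b[1]>240:print(col,np.array(b))
cv2.imwrite("pics/w9c.png",cv2.resize(c["color"][:,:,::-1][0:260,120:420],None,fx=2,fy=2,interpolation=cv2.INTER_CUBIC))
```

```text
17.825 [0.6645 0.0144 0.1691] [ 0.0596  0.9982 -0.0001 -0.0007] 0.051075463331550996
wh [ 45.2105 280.4868] ((771.8970947265625, -283.2071533203125), (47.617774963378906, 47.283145904541016), 44.15287399291992)
wh [483.5432 243.0838] ((795.9790649414062, 331.6417236328125), (216.9668731689453, 124.3426284790039), 46.06342315673828)
wh [213.5    161.7045] ((643.3153076171875, -19.37293243408203), (24.890674591064453, 20.088651657104492), 85.23941040039062)
wh [ 16.8462 152.9846] ((595.2754516601562, -258.8474426269531), (73.48695373535156, 20.81875991821289), 36.410221099853516)
wh [243.5 104. ] ((594.0982055664062, 14.7845458984375), (20.515531539916992, 28.762187957763672), 82.84420013427734)
wh [498.0177  23.2035] ((508.8995361328125, 313.2976989746094), (55.8598747253418, 21.687807083129883), 7.231675624847412)
wh [446.7193  20.5877] ((517.6757202148438, 231.15370178222656), (45.913089752197266, 22.896291732788086), 6.698168754577637)
wh [367.5596  15.633 ] ((518.7504272460938, 138.1486358642578), (24.48894691467285, 32.400665283203125), 88.27137756347656)
y  [2099.      243.522   104.0055  594.1242   14.7992   48.6727   34.994    -7.1773]
o  [1094.5     277.0051  174.841   662.0461   36.6744   80.6269   19.0868   68.22  ]
o  [ 606.       64.1633  262.6224  738.8345 -221.6025   51.6328   44.2837  -67.3436]
o  [248.     291.5094 262.4906 758.5933  44.4456  56.4306  11.6925 -10.2878]
red [  67.      334.      268.1765  453.0829 -246.2116   38.9257   16.7722   72.9659]
green [  43.5     480.3636  332.0909  287.6841 -651.3298   42.7565   12.8352   70.9081]
green [  35.5     300.2609  216.3478  596.0851 -150.1843   29.8114   12.6966   34.489 ]
green [  32.5     506.1034  332.1379  288.8123 -720.1855   32.7891   13.22     77.4414]
blue [1502.5     386.7778  271.7712  446.6364 -394.5433  114.0743  107.5918   -3.8692]
blue [  38.      355.5     220.4583  588.5092 -306.9087   31.2814   12.7263   35.8187]
```

View pics/w9c.png

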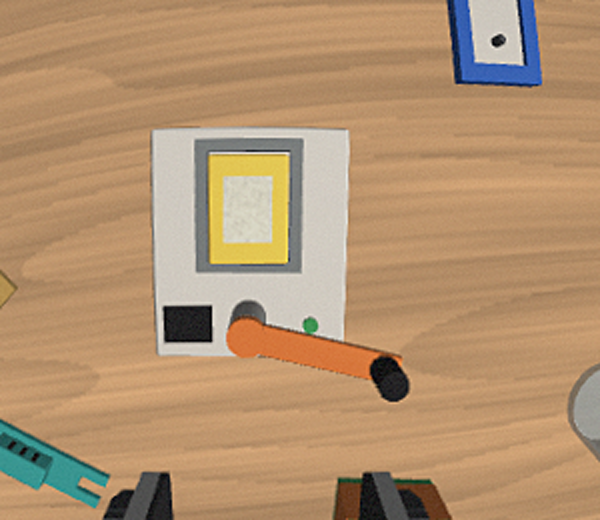

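The cartridge is seated; the yellow top at (248,208) in the crop is centred in the pocket and level. Next I close the lever.

Request:
move_arm(moves=[[[0.007, 0.02, 0, -10, 50], [0.007, 0.0545, 0, -20, 50], [0.007, 0.0545, 0, -30, 50], [0.007, 0.0545, 0, -40, 50], [0.007, 0.0545, 0, -50, 50]]])

```text
clock: 18.55
eef_pos: [0.6714, 0.0691, 0.1695]
tool_rot: [0.478, 0.878, -0.0, -0.0]
ft_force: [0.2, -0.3, 0.2]
grip_width: 0.043
grasp_force: 0.0
```

Request:
move_arm(moves=[[[0, 0, 0, -10, 50], [0, 0, 0, -20, 50], [0, 0, 0, -30, 50], [0, 0, 0, -40, 50], [0, 0, 0, -52, 50]]])

```text
clock: 19.18
eef_pos: [0.6714, 0.0688, 0.1695]
tool_rot: [0.809, 0.588, -0.0, -0.0]
ft_force: [0.6, -0.7, -0.3]
grip_width: 0.0427
grasp_force: 0.0
```

Request:
move_arm(moves=[[[0, 0, -0.02, 0, 50], [0, 0, -0.06, 0, 50], [0, 0, -0.1, 0, 50], [0, 0, -0.109, 0, 50], [0, 0, -0.109, 0, 30]]])

```text
clock: 19.8
eef_pos: [0.6719, 0.0689, 0.0606]
tool_rot: [0.807, 0.591, -0.0, -0.0]
ft_force: [-0.1, -0.2, 0.4]
grip_width: 0.0263
grasp_force: 0.0
```

Request:
move_arm(moves=[[[-0.011, 0.0027, 0, 10, 30], [-0.0223, 0.0035, 0, 20, 30], [-0.0336, 0.0023, 0, 30, 30], [-0.0445, -0.0008, 0, 40, 30], [-0.0547, -0.0058, 0, 50, 30]]])

```text
clock: 20.42
eef_pos: [0.6196, 0.064, 0.0636]
tool_rot: [0.479, 0.878, 0.002, 0.002]
ft_force: [0.4, 2.3, -0.2]
grip_width: 0.0258
grasp_force: 0.7
```

Request:
move_arm(moves=[[[-0.0091, -0.0066, 0, 10, 30], [-0.017, -0.0148, 0, 20, 30], [-0.0233, -0.0242, 0, 30, 30], [-0.028, -0.0345, 0, 40, 30], [-0.0307, -0.0455, 0, 50, 30]]])

```text
clock: 21.05
eef_pos: [0.5883, 0.0181, 0.0633]
tool_rot: [0.063, 0.998, 0.001, 0.002]
ft_force: [-0.8, 1.8, 0.4]
grip_width: 0.0257
grasp_force: 0.6
```

Request:
move_arm(moves=[[[-0.0004, -0.003, 0, 2, 30], [-0.0007, -0.006, 0, 2, 30], [-0.0007, -0.006, 0, 2, 30]]])

```text
clock: 21.42
eef_pos: [0.5874, 0.0114, 0.0619]
tool_rot: [0.049, 0.999, -0.0, 0.001]
ft_force: [-0.3, -0.0, -0.1]
grip_width: 0.0256
grasp_force: 0.0
```

Request:
move_arm(moves=[[[-0.0002, -0.0015, 0, 0, 30], [-0.0002, -0.0015, 0, 0, 30]]])

```text
clock: 21.68
eef_pos: [0.5862, 0.0101, 0.0605]
tool_rot: [0.049, 0.999, -0.0, 0.0]
ft_force: [-0.3, -0.1, 0.7]
grip_width: 0.0259
grasp_force: 0.1
```

Request:
move_arm(moves=[[[-0.0002, -0.0015, 0, 0, 30], [-0.0002, -0.0015, 0, 0, 30]]])

```text
clock: 21.92
eef_pos: [0.5859, 0.0093, 0.0603]
tool_rot: [0.048, 0.999, 0.001, 0.0]
ft_force: [1.0, 2.7, 0.2]
grip_width: 0.0255
grasp_force: 1.5
```

Request:
move_arm(moves=[[[-0.0002, -0.0015, 0, 0, 30], [-0.0002, -0.0015, 0, 0, 30]]])

```text
clock: 22.18
eef_pos: [0.5859, 0.009, 0.0603]
tool_rot: [0.048, 0.999, 0.002, 0.0]
ft_force: [-0.3, 6.7, 0.1]
grip_width: 0.0258
grasp_force: 3.4
```

The stop is reached (6.7 N against less than 2 N of drag), so the lever is shut. I lift and move to view the lever and the green blade.

Request:
move_arm(moves=[[[0, 0.002, 0, 0, 32], [0, 0.004, 0.05, 0, 40], [0.01, -0.02, 0.1, 10, 60], [0.03, -0.07, 0.1, 20, 60], [0.05, -0.11, 0.1, 30, 60]]])

```text
clock: 22.8
eef_pos: [0.6362, -0.1052, 0.1616]
tool_rot: [-0.214, 0.977, -0.001, 0.001]
ft_force: [0.2, 0.6, -0.2]
grip_width: 0.0508
grasp_force: 0.0
```

Request:
move_arm(moves=[[[0.0075, -0.0155, 0, 10, 60], [0.0075, -0.0155, 0, 10, 60], [0.0075, -0.0155, 0, 10, 60], [0.0075, -0.0155, 0, 10, 60]]])

```text
clock: 23.3
eef_pos: [0.6427, -0.1174, 0.1604]
tool_rot: [-0.296, 0.955, 0.0, -0.0]
ft_force: [0.4, -0.1, 0.2]
grip_width: 0.0512
grasp_force: 0.0
```

```bash
cat > blade.py <<'E'
from h import *
# plate colours vs wood are close, so use grip: top-face rect at z=.022; notch by plate contour
def grip(c,col,z=.022,near=None):
    r=[b for b in blobs(c,col,z,80) if 28<b[5]<52 and 12<b[6]<32]
    return r
E
python3 - <<'E'
from blade import *
np.set_printoptions(suppress=True,precision=4,linewidth=150)
o=monitor.get_obs();print(o["clock"],o["eef_pos"],o["tool_rot"],o["grip_width"])
c=grab("wrist","w10")
for b in grip(c,"green"): print(np.array(b))
for b in blobs(c,"orange",.0525,60)[:3]: print("o ",np.array(b))
cv2.imwrite("pics/w10c.png",cv2.resize(c["color"][:,:,::-1][40:300,140:440],None,fx=2,fy=2,interpolation=cv2.INTER_CUBIC))
E
```

```text
23.3 [ 0.6427 -0.1174  0.1604] [-0.2959  0.9552  0.0001 -0.0003] 0.05118897877973657
[ 558.5     252.2376  116.1782  595.4821 -151.6422   34.1392   15.0151   34.7253]
o  [835.5    371.8113 232.673  618.3522   7.0552  81.106   20.6472  -4.5068]
o  [ 562.5      92.1955  185.1579  731.3566 -244.9699   44.2981   35.4109   46.7931]
o  [229.5    299.1268 322.9437 750.3029  16.1953  41.3801  22.1367  25.7796]
```

View pics/w10c.png

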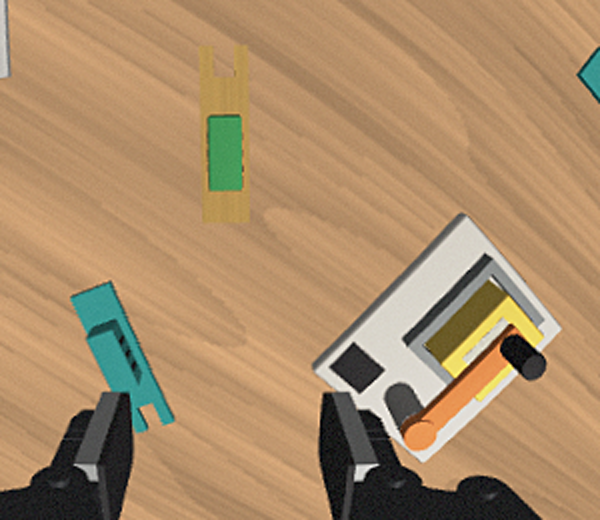

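The lever is shut over the yellow cartridge. The green blade's notch points up at (225,60) in the crop, with the grip at (225,152), world (595.5,−151.6) mm and axis angle 214.7°. I grasp it.

Request:
move_arm(moves=[[[-0.025, -0.018, -0.02, 0, 40], [-0.0472, -0.0342, -0.06, 0, 40], [-0.0472, -0.0342, -0.11, 0, 40], [-0.0472, -0.0342, -0.14, 0, 40], [-0.0472, -0.0342, -0.149, 0, 40]]])

```text
clock: 23.98
eef_pos: [0.594, -0.1515, 0.0093]
tool_rot: [-0.296, 0.955, 0.001, -0.002]
ft_force: [-0.1, -0.8, 0.6]
grip_width: 0.0341
grasp_force: 0.0
```

Request:
move_arm(moves=[[[0, 0, 0, 0, 40], [0, 0, 0, 0, 40]]])

```text
clock: 24.22
eef_pos: [0.5975, -0.1527, 0.0132]
tool_rot: [-0.296, 0.955, -0.001, 0.001]
ft_force: [-0.2, 0.2, 0.5]
grip_width: 0.0339
grasp_force: 0.0
```

Request:
move_arm(moves=[[[0, 0, 0, 0, 0], [0, 0, 0, 0, 0], [0, 0, 0, 0, 0], [0, 0, 0, 0, 0]]])

```text
clock: 24.72
eef_pos: [0.5972, -0.1528, 0.0132]
tool_rot: [-0.296, 0.955, -0.001, 0.001]
ft_force: [-0.1, 1.8, 5.4]
grip_width: 0.0139
grasp_force: 60.8
```

Request:
move_arm(moves=[[[0, 0, 0.02, 0, 0], [0, 0, 0.06, 0, 0], [0, 0, 0.11, 0, 0], [0, 0, 0.14, 0, 0], [0, 0, 0.14, 0, 0]]])

```text
clock: 25.35
eef_pos: [0.5979, -0.1532, 0.1547]
tool_rot: [-0.296, 0.955, -0.002, 0.003]
ft_force: [0.8, 0.8, -0.4]
grip_width: 0.0142
grasp_force: 60.0
```

Request:
move_arm(moves=[[[-0.01, 0.03, 0, 10.4, 0], [-0.02, 0.06, 0, 20.8, 0], [-0.03, 0.09, 0, 31.2, 0], [-0.04, 0.12, 0, 41.6, 0], [-0.05, 0.15, 0, 52, 0]]])

```text
clock: 25.98
eef_pos: [0.5442, -0.0017, 0.1492]
tool_rot: [-0.687, 0.727, 0.001, -0.001]
ft_force: [-0.3, 1.2, -1.0]
grip_width: 0.0143
grasp_force: 60.0
```

Request:
move_arm(moves=[[[-0.01, 0.034, 0, 10.4, 0], [-0.02, 0.068, 0, 20.8, 0], [-0.03, 0.102, 0, 31.2, 0], [-0.04, 0.136, 0, 41.6, 0], [-0.05, 0.17, 0, 52, 0]]])

```text
clock: 26.6
eef_pos: [0.4943, 0.168, 0.1493]
tool_rot: [0.936, -0.352, -0.001, 0.001]
ft_force: [0.5, -0.2, -1.1]
grip_width: 0.0139
grasp_force: 60.0
```

Request:
move_arm(moves=[[[-0.005, 0.03, 0, 10.4, 0], [-0.01, 0.06, 0, 20.8, 0], [-0.0196, 0.088, 0, 31.2, 0], [-0.0196, 0.088, -0.02, 41.6, 0], [-0.0196, 0.088, -0.05, 48.6, 0]]])

```text
clock: 27.22
eef_pos: [0.4758, 0.2558, 0.0998]
tool_rot: [0.998, 0.064, -0.0, 0.0]
ft_force: [0.3, -0.6, -1.6]
grip_width: 0.0136
grasp_force: 60.0
```

Request:
move_arm(moves=[[[0, 0, -0.03, 0, 0], [0, 0, -0.04, 0, 0], [0, 0, -0.04, 0, 0], [0, 0, -0.04, 0, 0]]])

```text
clock: 27.72
eef_pos: [0.4771, 0.2557, 0.0622]
tool_rot: [0.998, 0.061, 0.001, -0.0]
ft_force: [0.5, -1.1, -0.5]
grip_width: 0.0143
grasp_force: 60.0
```

Run:
```python
from h import *
np.set_printoptions(suppress=True,precision=4,linewidth=150)
o=monitor.get_obs();print(o["clock"],o["eef_pos"],o["tool_rot"],o["grip_width"],o["grasp_force"])
print("tool x ang",np.degrees(2*np.arctan2(o["tool_rot"][1],o["tool_rot"][0])))
c=grab("wrist","w11"); d=np.radians(7); cx=np.array([.4873,.256]); ex=np.array([np.cos(d),np.sin(d)])
print("pin foot px",topix(c,[[*(cx+.035*ex),.008]]),"pin tip",topix(c,[[*(cx+.035*ex),.018]]))
cv2.imwrite("pics/w11c.png",cv2.resize(c["color"][:,:,::-1][100:300,150:350],None,fx=3,fy=3,interpolation=cv2.INTER_CUBIC))
```

```text
27.725 [0.4771 0.2557 0.0622] [ 0.9981  0.0612  0.0008 -0.0003] 0.014340225697074901 59.991395473480225
tool x ang 7.0140065361456925
pin foot px [[253.5306 150.3032]] pin tip [[253.5834 153.3522]]
```

View pics/w11c.png

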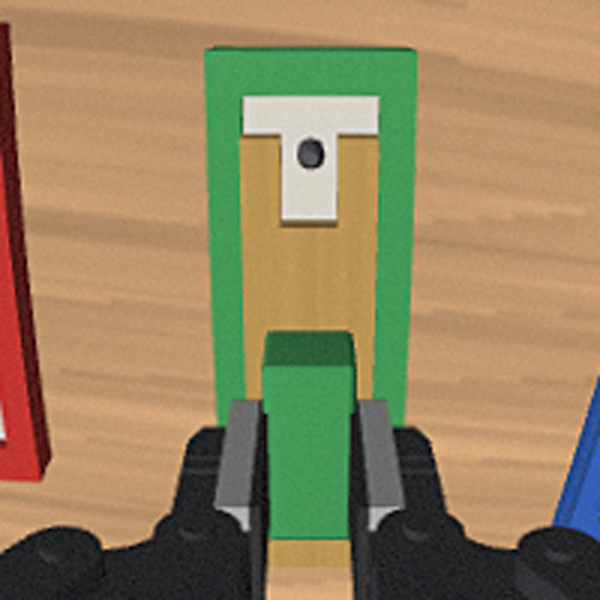

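```bash
cat > ins.py <<'E'
from h import *
def check(c,closed,tip,pin,z_under,ang,f=3,off=(150,100),cx=None):
    g=lambda p,z: toplane(c,np.array([p])/f+off,z)[0]*1000
    d=np.radians(ang); ex=np.array([np.cos(d),np.sin(d)]); ey=np.array([-ex[1],ex[0]])
    n=g(closed,z_under+.005); t=g(tip,z_under+.005); p=g(pin,.018)
    print("closed",n,"depth(16)",(t-n)@ex,"pin",p,"cradle pin est",cx*1000+35*ex if cx is not None else "")
    e=p-(n+6*ex); print("need shift world mm",e,"along/lat",e@ex,e@ey)
E
python3 - <<'E'
from ins import *
np.set_printoptions(suppress=True,precision=2)
o=monitor.get_obs(); c=grab("wrist")
check(c,(309,221),(309,135),(311,153),o["eef_pos"][2]-.0132,7,cx=np.array([.4873,.256]))
E
```

```text
closed [518.89 260.39] depth(16) 15.153030211332569 pin [523.71 260.51] cradle pin est [522.04 260.27]
need shift world mm [-1.13 -0.61] along/lat -1.1976128126208538 -0.4636134562946089
```

Request:
move_arm(moves=[[[-0.0003, -0.0005, -0.015, 0, 0], [-0.0003, -0.0005, -0.025, 0, 0], [-0.0003, -0.0005, -0.03, 0, 0], [-0.0003, -0.0005, -0.03, 0, 0], [-0.0003, -0.0005, -0.03, 0, 0]]])

```text
clock: 28.45
eef_pos: [0.4762, 0.255, 0.0314]
tool_rot: [0.998, 0.061, 0.0, -0.0]
ft_force: [-0.1, 0.2, -1.1]
grip_width: 0.0141
grasp_force: 60.0
```

Run:
```python
from h import *
np.set_printoptions(suppress=True,precision=4,linewidth=150)
o=monitor.get_obs();print(o["clock"],o["eef_pos"],o["ft_force"],o["grip_width"],o["grasp_force"])
c=grab("wrist","w12")
cv2.imwrite("pics/w12c.png",cv2.resize(c["color"][:,:,::-1][100:300,150:350],None,fx=3,fy=3,interpolation=cv2.INTER_CUBIC))
```

```text
28.45 [0.4762 0.255  0.0314] [-0.1058  0.1722 -1.0545] 0.014109056853840955 59.99534547328949
```

View pics/w12c.png

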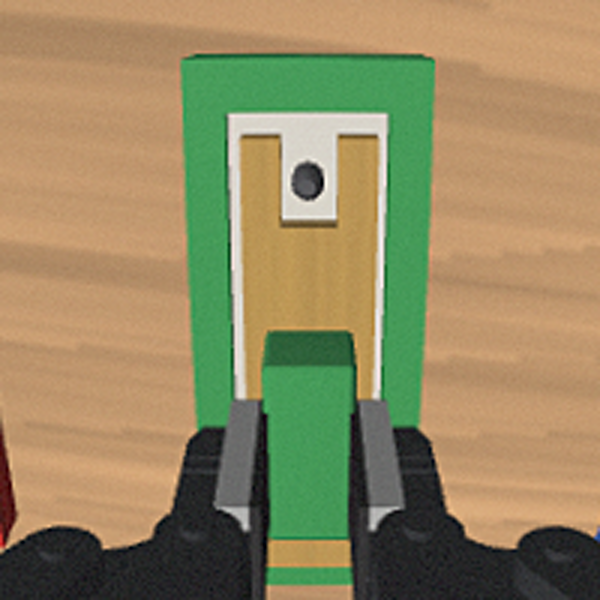

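The pin at (307,181) sits inside the notch, and the remaining parallax should bring it to the notch point. I lower, release and lift. The 14 pictures are used up, so from here I rely on numbers.

Request:
move_arm(moves=[[[0, 0, -0.005, 0, 0], [0, 0, -0.009, 0, 0], [0, 0, -0.0105, 0, 0], [0, 0, -0.0105, 0, 0], [0, 0, -0.0105, 0, 0]]])

```text
clock: 29.12
eef_pos: [0.4758, 0.2547, 0.0212]
tool_rot: [0.998, 0.061, -0.0, 0.0]
ft_force: [-2.8, -1.0, 5.6]
grip_width: 0.0137
grasp_force: 60.7
```

Request:
move_arm(moves=[[[0, 0, 0, 0, 25], [0, 0, 0, 0, 25], [0, 0, 0.002, 0, 30], [0, 0, 0.05, 0, 40], [0, 0, 0.09, 0, 60]]])

```text
clock: 29.75
eef_pos: [0.476, 0.2549, 0.1118]
tool_rot: [0.998, 0.061, -0.0, 0.0]
ft_force: [1.0, 0.2, 0.7]
grip_width: 0.0507
grasp_force: 0.0
```

```bash
cat > fit.py <<'E'
from h import *
np.set_printoptions(suppress=True,precision=2,linewidth=150)
def bay(c,col,cx,ang,zb=.013):
    """rectify the cradle area at plate-top height; report what lies where in cradle frame (mm)"""
    d=np.radians(ang); ex=np.array([np.cos(d),np.sin(d)]); ey=np.array([-ex[1],ex[0]])
    X,Y=np.meshgrid(np.arange(-60,61,.5),np.arange(-26,27,.5))
    P=np.array(cx)+(X[...,None]*ex+Y[...,None]*ey)/1000
    uv=topix(c,np.c_[P.reshape(-1,2),np.full(X.size,zb)]).astype(np.float32).reshape(X.shape+(2,))
    im=cv2.remap(c["color"],uv[...,0],uv[...,1],cv2.INTER_LINEAR)
    return im,X,Y
def report(c,col,cx,ang):
    im,X,Y=bay(c,col,cx,ang)
    hsv=cv2.cvtColor(im,cv2.COLOR_RGB2HSV); lo=hsv[...,1]<(60)
    br=lo&(hsv[...,2]>140); dk=hsv[...,2]<70
    for n,m in (("white",br),("dark",dk)):
        k=[(c0,s) for c0,s in zip(*[cv2.connectedComponentsWithStats(m.astype(np.uint8))[i] for i in (3,2)])][1:]
        for c0,s in k:
            if s[4]>20: print(n,"centre",c0*.5-[60,26],"x",s[0]*.5-60,(s[0]+s[2])*.5-60,"y",s[1]*.5-26,(s[1]+s[3])*.5-26,"n",s[4])
    sel=lambda m:(X[m].min(),X[m].max(),Y[m].min(),Y[m].max(),m.sum())
E
python3 - <<'E'
from fit import *
o=monitor.get_obs();print(o["clock"],o["eef_pos"],o["grip_width"])
c=grab("wrist","w13"); report(c,"green",(.4873,.256),7)
for b in blobs(c,"green",.030,200): print(np.array(b))
t=grab("top")
for col in ("red","green","blue"):
    for b in blobs(t,col,.02)[:6]:
        if b[1]>240 and b[0]<100: print(col,np.array(b))
E
```

```text
29.75 [0.48 0.25 0.11] 0.05066546273124975
white centre [11.81  1.41] x -45.5 48.5 y -14.5 15.5 n 2906
dark centre [35.89 -0.89] x 33.0 38.0 y -2.0 2.0 n 37
[6820.    252.15  173.07  492.96  256.85  106.89   42.38    7.04]
red [  68.    333.97  268.18  453.08 -246.21   38.93   16.77   72.97]
green [  51.5   480.71  332.29  288.36 -651.6    42.71   13.77   69.64]
green [  28.5   506.22  332.11  288.9  -720.24   33.56   11.26   73.  ]
blue [  38.5   355.48  220.3   588.41 -307.35   31.99   12.68   37.24]
```

```bash
cat >> fit.py <<'E'
def plate(c,cx,ang):
    im,X,Y=bay(c,None,cx,ang); hsv=cv2.cvtColor(im,cv2.COLOR_RGB2HSV).astype(int)
    inb=(abs(X)<48.5)&(abs(Y)<15.5)
    w=(hsv[...,1]<40)&(hsv[...,2]>150)&inb
    def row(i): return "".join("W" if w[i,j] else "." for j in range(22,220,2))
    for y in (-14.5,-13.5,-12.5,-11,-9,-3,0,3,9,11,12.5,13.5,14.5): print(f"{y:6.1f}",row(int((y+26)*2)))
    for x in (46.5,45.5,44.5,43,40,33,30,28.5,27): print(x,"".join("W" if v else "." for v in w[20:86,int((x+60)*2)]))
E
python3 - <<'E'
from fit import *
c=grab("wrist"); plate(c,(.4873,.256),7)
E
```

```text
-14.5 .....WWWW.................................................................................WW.......
 -13.5 .....WWWWWWWWWWWWWWWWWWWWWWWWWWWWWWWWWWWWWWWWWWWWWWWWWWWWWWWWWWWWWWWWWWWWWWWWWWWWWWWWWWWWWWWWWWWWW.
 -12.5 .....W..WWWWWWWWWW....................WWWWWWWWWWWWWWWWWW.WWWWWWWWW...................WWWWWWWWWWWWW.
 -11.0 ...............................................................................................WWW.
  -9.0 ...............................................................................................WWW.
  -3.0 ................................................................................WWWWWWWWWWWWWWWWWW.
   0.0 ................................................................................WW......WWWWWWWWWW.
   3.0 ................................................................................WWW...WWWWWWWWWWWW.
   9.0 ...............................................................................................WWW.
  11.0 ...............................................................................................WWW.
  12.5 .....WWWWWWWWWWWWWWWWWWW
[... 227 characters left out ...]
WWWWWWWWWWWWWWWWWWWWWWWWWWWWWWWWWWWWWWWWWWWWWWWWWWWWWWWWWWWWW.
46.5 ....WWWWWWWWWWWWWWWWWWWWWWWWWWWWWWWWWWWWWWWWWWWWWWWWWWWWWWWWWW....
45.5 ....WWWW...............WWWWWWWWWWWWWWWWWWW..............WWWWWW....
44.5 ....WWWW...............WWWWWWWWWWWWWWWWWW................WWWWW....
43 ....WWWW...............WWWWWWWWWWWWWWWWWW...............WWWWWW....
40 ....WWWW...............WWWWWWWWWWWWWWWWWW................WWWWW....
33 ....WWW................WWWWWW.........WWW...............WWWWWW....
30 ....WWW.................................................WWWWWW....
28.5 ....WWW.................................................WWWWWW....
27 ....WWW.................................................WWWWWW....
```

Green is seated: the plate end is at x≈46, there is a white margin on both sides, and the pin is inside the notch. Next is the blue blade.

Request:
move_arm(moves=[[[0.01, -0.03, 0.03, -10, 40], [0.02, -0.065, 0.045, -20, 40], [0.03, -0.1, 0.045, -30, 40], [0.04, -0.14, 0.045, -40, 40], [0.05, -0.18, 0.045, -50, 40]]])

```text
clock: 30.52
eef_pos: [0.5254, 0.0736, 0.1544]
tool_rot: [0.929, -0.369, -0.001, 0.001]
ft_force: [1.0, -0.3, 1.8]
grip_width: 0.0334
grasp_force: 0.0
```

Request:
move_arm(moves=[[[0.01, -0.036, 0, -10, 40], [0.02, -0.072, 0, -20, 40], [0.03, -0.108, 0, -30, 40], [0.04, -0.144, 0, -40, 40], [0.05, -0.18, 0, -50, 40]]])

```text
clock: 31.15
eef_pos: [0.5754, -0.1062, 0.1541]
tool_rot: [-0.686, 0.727, 0.001, -0.001]
ft_force: [0.2, -0.1, 0.8]
grip_width: 0.034
grasp_force: 0.0
```

Request:
move_arm(moves=[[[0.012, -0.035, 0, -10, 40], [0.024, -0.07, 0, -20, 40], [0.036, -0.105, 0, -30, 40], [0.048, -0.14, 0, -40, 40], [0.059, -0.164, 0, -50, 40]]])

```text
clock: 31.78
eef_pos: [0.6344, -0.2706, 0.1536]
tool_rot: [-0.314, 0.949, 0.001, -0.001]
ft_force: [0.2, 1.1, -0.2]
grip_width: 0.034
grasp_force: 0.0
```

Request:
move_arm(moves=[[[0, 0, 0, 0, 40], [0, 0, 0, 0, 40], [0, 0, 0, 0, 40]]])

```text
clock: 32.15
eef_pos: [0.6346, -0.2678, 0.1556]
tool_rot: [-0.319, 0.948, 0.0, -0.0]
ft_force: [-0.1, 0.6, 0.9]
grip_width: 0.0341
grasp_force: 0.0
```

```bash
cat > pick.py <<'E'
from fit import *
import sys
def pick(col):
    o=monitor.get_obs(); q=o["tool_rot"]; a=np.degrees(2*np.arctan2(q[1],q[0]))%360
    print("t",o["clock"],"tcp",np.round(o["eef_pos"],4),"toolx",round(a,1))
    c=grab("wrist")
    for b in blobs(c,col,.022,200):
        if b[5]<60: print(np.array(b),"shift to grip mm",np.array(b[3:5])-o["eef_pos"][:2]*1000,"turn",(b[7]-a+90)%180-90)
    return c
def ends(c,cx,ang):
    """print brightness/sat classes of plate strip along blade axis about grip centre at z=.005"""
    d=np.radians(ang); ex=np.array([np.cos(d),np.sin(d)]); ey=np.array([-ex[1],ex[0]])
    for y in (-9,0,9):
        x=np.arange(-60,61,2.); P=np.array(cx)/1000+(x[:,None]*ex+y*ey)/1000
        uv=np.round(topix(c,np.c_[P,np.full(len(x),.005)])).astype(int)
        h=cv2.cvtColor(c["color"],cv2.COLOR_RGB2HSV)[uv[:,1].clip(0,383),uv[:,0].clip(0,511)]
        print(y,"".join("#" if s<45 else "c" if (hh>95 and hh<130) else "." for hh,s,v in h))
E
python3 - <<'E'
from pick import *
c=pick("blue"); b=[b for b in blobs(c,"blue",.022,200) if b[5]<60][0]; ends(c,b[3:5],b[7])
E
```

```text
t 32.15 tcp [ 0.63 -0.27  0.16] toolx 217.2
[ 722.    263.5     6.71  504.85 -355.92   51.82   25.38  -51.93] shift to grip mm [-129.79  -88.12] turn -89.08512120203125
[ 542.    249.48  113.    588.2  -308.38   33.5    14.73   37.36] shift to grip mm [-46.45 -40.58] turn 0.2003325943554728
-9 ....................ccccccccccccccccccc......................
0 ........................cccccccccc...........................
9 ............................c................................
```

Request:
move_arm(moves=[[[-0.025, -0.02, -0.02, 0, 40], [-0.0465, -0.0403, -0.06, 0, 40], [-0.0465, -0.0403, -0.11, 0, 40], [-0.0465, -0.0403, -0.135, 0, 40], [-0.0465, -0.0403, -0.145, 0, 40]]])

```text
clock: 32.83
eef_pos: [0.5873, -0.3081, 0.0091]
tool_rot: [-0.318, 0.948, 0.001, -0.001]
ft_force: [1.2, -0.5, -0.0]
grip_width: 0.0343
grasp_force: 0.0
```

Request:
move_arm(moves=[[[0, 0, 0, 0, 40], [0, 0, 0, 0, 0], [0, 0, 0, 0, 0], [0, 0, 0, 0, 0], [0, 0, 0, 0, 0]]])

```text
clock: 33.45
eef_pos: [0.5899, -0.3099, 0.013]
tool_rot: [-0.318, 0.948, -0.001, 0.001]
ft_force: [0.1, 1.4, 5.5]
grip_width: 0.0141
grasp_force: 61.1
```

Request:
move_arm(moves=[[[0, 0, 0.02, 0, 0], [0, 0, 0.06, 0, 0], [0, 0, 0.11, 0, 0], [0, 0, 0.13, 0, 0], [0, 0, 0.13, 0, 0]]])

```text
clock: 34.08
eef_pos: [0.5898, -0.3102, 0.1434]
tool_rot: [-0.317, 0.948, -0.002, 0.002]
ft_force: [0.4, 0.6, -1.1]
grip_width: 0.0137
grasp_force: 60.4
```

Request:
move_arm(moves=[[[-0.014, 0.056, 0, -8, 0], [-0.028, 0.112, 0, -16, 0], [-0.042, 0.168, 0, -24, 0], [-0.056, 0.224, 0, -32, 0], [-0.07, 0.28, 0, -39.2, 0]]])

```text
clock: 34.7
eef_pos: [0.5166, -0.0277, 0.1389]
tool_rot: [0.021, 1.0, 0.0, -0.001]
ft_force: [-0.0, 0.2, 0.2]
grip_width: 0.0139
grasp_force: 60.4
```

Request:
move_arm(moves=[[[-0.014, 0.056, 0, 0, 0], [-0.028, 0.112, 0, 0, 0], [-0.042, 0.168, 0, 0, 0], [-0.0463, 0.186, -0.03, 0, 0], [-0.0463, 0.186, -0.06, 0, 0]]])

```text
clock: 35.33
eef_pos: [0.4707, 0.1581, 0.0788]
tool_rot: [0.017, 1.0, -0.0, -0.001]
ft_force: [0.6, -0.2, -0.5]
grip_width: 0.014
grasp_force: 60.4
```

Request:
move_arm(moves=[[[0, 0, -0.008, 0, 0], [0, 0, -0.008, 0, 0], [0, 0, -0.008, 0, 0]]])

```text
clock: 35.7
eef_pos: [0.4731, 0.1564, 0.0736]
tool_rot: [0.019, 1.0, 0.0, 0.001]
ft_force: [0.2, -0.4, -0.2]
grip_width: 0.0138
grasp_force: 60.3
```

```bash
cat > hover.py <<'E'
from fit import *
def hover(col,cx,ang,zoff=.013):
    o=monitor.get_obs(); q=o["tool_rot"]; a=np.degrees(2*np.arctan2(q[1],q[0]))%360
    print("t",o["clock"],"tcp",np.round(o["eef_pos"]*1000,1),"toolx",round(a,1),"w",o["grip_width"])
    c=grab("wrist"); zt=o["eef_pos"][2]-zoff+.022
    for b in blobs(c,col,zt,200): print("grip plane",np.array(b))
    for b in blobs(c,col,.013,200): print("cradle plane",np.array(b))
    h=cv2.cvtColor(c["color"],cv2.COLOR_RGB2HSV); m=cv2.inRange(h,(0,0,150),(180,45,255))
    for k in cv2.findContours(m,cv2.RETR_EXTERNAL,cv2.CHAIN_APPROX_NONE)[0]:
        if cv2.contourArea(k)>300: print("white",k[:,0].mean(0),cv2.minAreaRect((toplane(c,k[:,0],.008)*1000).astype(np.float32)))
    return c
E
python3 - <<'E'
from hover import *
c=hover("blue",(.481,.1556),-2.2); cv2.imwrite("pics/w14.png",c["color"][:,:,::-1])
E
```

```text
t 35.7 tcp [473.1 156.4  73.6] toolx 177.8 w 0.013832621906813653
grip plane [2340.    250.76  181.45  438.36  157.02   53.85   29.61   -2.06]
grip plane [1865.    252.69  245.06  468.29  156.64   40.26   15.5    -2.15]
grip plane [209.   479.61 363.91 633.29 381.54  78.58  10.05  51.52]
cradle plane [2340.    250.76  181.45  462.81  155.67   82.31   45.25   -2.06]
cradle plane [1865.    252.69  245.06  508.56  155.09   61.54   23.69   -2.15]
cradle plane [209.   479.61 363.91 760.76 498.84 120.11  15.37  51.52]
white [487.56 352.81] ((769.813232421875, 518.7540893554688), (221.41439819335938, 107.91573333740234), 33.82345962524414)
white [252.72 292.89] ((559.571044921875, 153.1419219970703), (26.224512100219727, 31.12525749206543), 87.85829162597656)
white [ 96.45 293.81] ((565.2064819335938, -8.231891632080078), (50.41331100463867, 101.7012939453125), 33.98908615112305)
white [252.53 203.41] ((475.13470458984375, 156.37353515625), (32.896942138671875, 45.31196594238281), 87.84966278076172)
white [465.42 199.58] ((483.0766906738281, 350.7297058105469), (93.73815155029297, 26.22927474975586), 7.144905090332031)
white [250.68 161.91] ((442.1045227050781, 156.1672821044922), (29.548770904541016, 16.217693328857422), 87.80935668945312)
```

Request:
move_arm(moves=[[[0.0003, -0.0005, -0.015, 0, 0], [0.0003, -0.0005, -0.03, 0, 0], [0.0003, -0.0005, -0.038, 0, 0], [0.0003, -0.0005, -0.042, 0, 0], [0.0003, -0.0005, -0.042, 0, 0]]])

```text
clock: 36.38
eef_pos: [0.4723, 0.156, 0.0304]
tool_rot: [0.019, 1.0, -0.0, -0.0]
ft_force: [0.4, -0.1, -0.8]
grip_width: 0.0139
grasp_force: 60.4
```

Request:
move_arm(moves=[[[0, 0, -0.004, 0, 0], [0, 0, -0.008, 0, 0], [0, 0, -0.008, 0, 0]]])

```text
clock: 36.75
eef_pos: [0.4722, 0.156, 0.0225]
tool_rot: [0.019, 1.0, -0.0, -0.0]
ft_force: [-0.4, 0.2, -0.8]
grip_width: 0.0141
grasp_force: 60.4
```

Run:
```python
from hover import *
c=hover("blue",(.481,.1556),-2.2); im,X,Y=bay(c,None,(.481,.1556),-2.2)
plate(c,(.481,.1556),-2.2); print(monitor.get_obs()["ft_force"])
```

```text
t 36.75 tcp [472.2 156.   22.5] toolx 177.8 w 0.014059904570891514
grip plane [3662.5   250.72  190.42  441.98  156.5    49.89   39.57   -2.02]
grip plane [1876.    252.66  245.36  467.49  156.26   40.22   15.49   -2.06]
grip plane [480.5  252.7  313.96 513.43 154.56  24.47  10.85  87.91]
cradle plane [3662.5   250.72  190.42  449.07  156.12   56.91   45.13   -2.02]
cradle plane [1876.    252.66  245.36  478.17  155.85   45.88   17.67   -2.06]
cradle plane [480.5  252.7  313.96 530.57 153.91  27.91  12.38  87.91]
white [492.86 373.25] ((716.5831909179688, 492.5183410644531), (164.463134765625, 59.88029861450195), 62.3469123840332)
white [ 63.33 322.47] ((558.8665771484375, -15.930797576904297), (31.05329704284668, 63.251800537109375), 34.236839294433594)
white [252.53 294.05] ((517.20947265625, 154.3681640625), (19.72127342224121, 23.373851776123047), 87.94596862792969)
white [499.54 225.31] ((483.2449951171875, 350.9521789550781), (92.98356628417969, 24.616941452026367), 7.423441410064697)
white [250.92 201.62] ((452.949951171875, 155.88571166992188), (29.713645935058594, 38.2784118
[... 1375 characters left out ...]
........WWW..................................
46.5 ..................................................................
45.5 ..................................................................
44.5 ..................................................................
43 .............WWWWWWWWWW....................WWWWWWWWWW.............
40 ..............WWWWWWWWWWWWWWWWWWWWWWWWWWWWWWWWWWWWWW..............
33 ...............WWWWWWWWWW............WWWWWWWWWWWWWW...............
30 ...............WWWWWWWWWWW...........WWWWWWWWWWWWWW...............
28.5 ...............WWWWWWWWWWW..........WWWWWWWWWWWWWW................
27 ................WWWWWWWWWWWWWWWWWWWWWWWWWWWWWWWWWW................
[0.08 0.58 0.18]
```

The blue blade is aligned: its tail edge is at about −46, it is centred laterally, and there is no contact force so far. I seat and release it, then go to the red blade.

Request:
move_arm(moves=[[[0, 0, -0.002, 0, 0], [0, 0, -0.002, 0, 0], [0, 0, -0.002, 0, 0]]])

```text
clock: 37.17
eef_pos: [0.4728, 0.1562, 0.021]
tool_rot: [0.019, 1.0, 0.0, 0.0]
ft_force: [0.2, 0.1, 0.4]
grip_width: 0.0139
grasp_force: 60.4
```

Request:
move_arm(moves=[[[0, 0, 0, 0, 25], [0, 0, 0, 0, 25], [0, 0, 0.002, 0, 30], [0, 0, 0.05, 0, 40], [0, 0, 0.1, 0, 40]]])

```text
clock: 37.8
eef_pos: [0.4717, 0.1558, 0.1214]
tool_rot: [0.019, 1.0, -0.0, -0.001]
ft_force: [1.8, 0.3, -0.0]
grip_width: 0.0339
grasp_force: 0.0
```

Request:
move_arm(moves=[[[0.03, 0, 0.035, 0, 40], [0.05, 0, 0.035, 0, 40], [0.05, 0, 0.035, 0, 40], [0.05, 0, 0.035, 0, 40]]])

```text
clock: 38.3
eef_pos: [0.5212, 0.1558, 0.155]
tool_rot: [0.019, 1.0, -0.0, -0.001]
ft_force: [-0.3, -0.2, 0.4]
grip_width: 0.0341
grasp_force: 0.0
```

Run:
```python
from fit import *
c=grab("wrist"); print(monitor.get_obs()["eef_pos"])
plate(c,(.481,.1556),-2.2)
for b in blobs(c,"blue",.030,200): print(np.array(b))
plate(c,(.4873,.256),7)
t=grab("top")
for col in ("red","green","blue"):
    for b in blobs(t,col,.02)[:6]: print(col,np.array(b))
```

```text
[0.52 0.16 0.16]
 -14.5 ..WWWWWWWWWWWWWWWWWWWWWWWWWWWWWWWWWWWWWWWWWWWWWWWWWWWWWWWWWWWWWWWWWWWWWWWWWWWWWWWWWWWWWWWWWWWWWW...
 -13.5 ..WWWWWWWWWWWWWWWWWWWWWWWWWWWWWWWWWWWWWWWWWWWWWWWWWWWWWWWWWWWWWWWWWWWWWWWWWWWWWWWWWWWWWWWWWWWWWW...
 -12.5 ..WWWWWWWWWWWWWWWWWWWWWWWWWWWWWWWWWWWWWWWWWWWWWWWWWWWWWWWWWWWWWWWWWWWWWWWWWWWWWWWWWWWWWWWWWWWWW....
 -11.0 ..WWWWWWWWWWWWWWWWWWWWWWWWWWWWWWWWWWWWWWWWWWWWWWWWWWWWWWWWWWWWWWWWWWWWWWWWWWWWWWWWWWWWWWWWWWWWW....
  -9.0 ..WWWWWWWWWWWWWWWWWWWWWWWWWWWWWWWWWWWWWWWWWWWWWWWWWWWWWWWWWWWWWWWWWWWWWWWWWWWWWWWWWWWWWWWWWWWWW....
  -3.0 ..WWWWWWWWWWWWWWWWWWWWW.......................................WWWWWWWWWWWWWWWWWWW......WWWWWWWW....
   0.0 ..WWWWWWWWWWWWWWWWWWWWW.......................................WWWWWWWWWWWWWWWWWW.......WWWWWWWW....
   3.0 ..WWWWWWWWWWWWWWWWWWWWW.......................................WWWWWWWWWWWWWWWWWWWWWWWWWWWWWWWWW....
   9.0 ..WWWWWWWWWWWWWWWWWWWWWWWWWWWWWWWWWWWWWWW....WWW.....WWWWWWWWWWWWWWWWWWWWWWWWWWWWWWWWWWWWWWWWWW....
  11.0 ..WWWWWWWWWWWWWWWWWWWWWWWWWWWWWWWWWWWWWWWWWWWWWWWWWWWWWWWWWWWWWWWWWWWWWWWWWWWWWWWWWWWWWWWWWWWWW....
  12.5 ..WWWW
[... 2998 characters left out ...]
....................WW........
27 ..WWW...................................................WW........
red [ 91.   107.02 153.02 766.44 410.45  89.32  10.24  29.26]
red [  69.    333.97  268.34  452.74 -246.56   39.55   17.     70.87]
green [ 55.    90.44 151.65 768.98 458.38  83.09   8.54  39.27]
green [  47.5   480.74  332.32  287.8  -652.3    41.     12.64   68.22]
green [  30.5   506.72  332.24  288.52 -721.5    30.1    13.22   77.44]
blue [1500.5   386.79  271.78  446.52 -394.55  113.82  107.6    -3.85]
blue [ 52.    73.89 150.67 771.63 506.9   82.85   7.67  52.1 ]
blue [ 32.   190.46 257.62 472.21 157.41  28.72  11.49  -4.09]
blue [ 27.   191.89 262.85 468.35 154.05  82.5   41.69  -2.23]
```

```bash
cat >> fit.py <<'E'
def prof(c,cx,ang):
    im,X,Y=bay(c,None,cx,ang); v=cv2.cvtColor(im,cv2.COLOR_RGB2HSV)[...,2].astype(int); s=cv2.cvtColor(im,cv2.COLOR_RGB2HSV)[...,1].astype(int)
    for x in (-35,20,30,43): print("x",x,"V over y -18..18:",v[16:89:2,int((x+60)*2)])
    for y in (-8,0,8): print("y",y,"V x 24..50:",v[int((y+26)*2),168:221:2]," x -52..-40:",v[int((y+26)*2),16:41:2])
E
python3 - <<'E'
from fit import *
np.set_printoptions(linewidth=220)
c=grab("wrist"); prof(c,(.481,.1556),-2.2)
E
```

```text
x -35 V over y -18..18: [183 180 175 189 223 217 215 210 212 209 208 206 203 206 210 212 208 205 206 210 210 210 212 212 209 207 204 208 210 209 216 211 170 184 188 184 184]
x 20 V over y -18..18: [184 181 179 191 220 217 213 208 207 206 204 202 199 199 203 209 209 205 201 203 208 205 205 212 208 204 203 203 209 209 212 220 193 183 182 184 183]
x 30 V over y -18..18: [184 183 180 190 221 218 213 208 204 201 199 203 205 209 217 228 186 170 192 221 219 217 219 179 204 204 199 201 203 205 213 226 159 185 186 183 182]
x 43 V over y -18..18: [183 182 174 192 223 218 215 209 203 198 199 203 205 195 211 215 215 216 216 215 215 215 215 213 207 203 197 199 202 204 213 235 157 178 183 184 183]
y -8 V x 24..50: [201 202 202 205 203 198 199 200 200 199 198 200 200 199 200 201 200 199 200 199 208 213 148 112 184 185 183]  x -52..-40: [187 185 184 184 190 212 219 212 208 208 209 210 206]
y 0 V x 24..50: [201 203 201 199 205 219 192 100  50  55  74  88  88  76 163 219 217 215 215 216 219 209 147 112 183 185 184]  x -52..-40: [182 185 186 185 193 215 219 209 205 203 204 204 204]
y 8 V x 24..50: [199 197 204 203 203 198 199 197 201 200 200 199 198 199 199 198 199 198 199 197 206 210 145 114 184 186 183]  x -52..-40: [186 187 185 186 194 215 220 209 206 207 205 207 205]
```

Request:
move_arm(moves=[[[-0.01, -0.06, 0, 10, 40], [-0.02, -0.12, 0, 20, 40], [-0.03, -0.18, 0, 30, 40], [-0.04, -0.24, 0, 40, 40], [-0.045, -0.3, 0, 50, 40]]])

```text
clock: 39.08
eef_pos: [0.479, -0.1251, 0.1558]
tool_rot: [-0.389, 0.921, 0.0, -0.0]
ft_force: [0.7, 0.3, 0.0]
grip_width: 0.0343
grasp_force: 0.0
```

Request:
move_arm(moves=[[[-0.005, -0.045, 0, 10, 40], [-0.005, -0.045, 0, 20, 40], [-0.005, -0.045, 0, 24, 40], [-0.005, -0.045, 0, 24, 40], [-0.005, -0.045, 0, 24, 40]]])

```text
clock: 39.7
eef_pos: [0.4748, -0.1685, 0.1557]
tool_rot: [-0.57, 0.822, 0.0, -0.0]
ft_force: [0.3, 0.5, 0.9]
grip_width: 0.0344
grasp_force: 0.0
```

Run:
```python
from pick import *
pick("red")
```

```text
t 39.7 tcp [ 0.47 -0.17  0.16] toolx 249.4
[ 641.    247.02   92.    452.21 -247.77   36.07   16.35   69.6 ] shift to grip mm [-22.63 -79.3 ] turn 0.15377799089898758
```

Request:
move_arm(moves=[[[-0.012, -0.04, -0.02, 0, 40], [-0.0226, -0.0793, -0.06, 0, 40], [-0.0226, -0.0793, -0.11, 0, 40], [-0.0226, -0.0793, -0.135, 0, 40], [-0.0226, -0.0793, -0.145, 0, 40]]])

```text
clock: 40.38
eef_pos: [0.4513, -0.2474, 0.0091]
tool_rot: [-0.57, 0.822, 0.001, -0.001]
ft_force: [-0.5, -0.2, 0.6]
grip_width: 0.0337
grasp_force: 0.0
```

Request:
move_arm(moves=[[[0, 0, 0, 0, 40], [0, 0, 0, 0, 0], [0, 0, 0, 0, 0], [0, 0, 0, 0, 0], [0, 0, 0, 0, 0]]])

```text
clock: 41.0
eef_pos: [0.4538, -0.2486, 0.0124]
tool_rot: [-0.57, 0.822, -0.001, 0.001]
ft_force: [-0.5, 0.9, 6.7]
grip_width: 0.0141
grasp_force: 60.5
```

Request:
move_arm(moves=[[[0, 0, 0.02, 0, 0], [0, 0, 0.06, 0, 0], [0, 0, 0.11, 0, 0], [0, 0, 0.13, 0, 0], [0, 0, 0.13, 0, 0]]])

```text
clock: 41.62
eef_pos: [0.4538, -0.2488, 0.1428]
tool_rot: [-0.57, 0.822, -0.002, 0.001]
ft_force: [0.4, 0.7, -1.7]
grip_width: 0.0141
grasp_force: 59.6
```

Request:
move_arm(moves=[[[0.002, 0.058, 0, -10, 0], [0.004, 0.116, 0, -20, 0], [0.006, 0.174, 0, -30, 0], [0.008, 0.232, 0, -40, 0], [0.01, 0.29, 0, -50, 0]]])

```text
clock: 42.25
eef_pos: [0.4613, 0.0262, 0.1392]
tool_rot: [-0.193, 0.981, 0.0, -0.001]
ft_force: [0.7, 0.5, -1.3]
grip_width: 0.0141
grasp_force: 59.6
```

Request:
move_arm(moves=[[[0.002, 0.058, 0, -8, 0], [0.005, 0.116, 0, -12, 0], [0.008, 0.174, 0, -12, 0], [0.01, 0.232, 0, -12, 0], [0.01, 0.27, 0, -12, 0]]])

```text
clock: 42.88
eef_pos: [0.4714, 0.2968, 0.1386]
tool_rot: [-0.093, 0.996, -0.001, -0.001]
ft_force: [1.5, -0.1, -1.0]
grip_width: 0.0142
grasp_force: 59.6
```

Request:
move_arm(moves=[[[0.001, 0.01, -0.03, 0, 0], [0.001, 0.01, -0.06, 0, 0], [0.001, 0.01, -0.068, 0, 0], [0.001, 0.01, -0.068, 0, 0], [0.001, 0.01, -0.068, 0, 0]]])

```text
clock: 43.5
eef_pos: [0.4744, 0.3048, 0.0738]
tool_rot: [-0.091, 0.996, 0.0, 0.001]
ft_force: [-0.4, -1.1, -1.3]
grip_width: 0.0143
grasp_force: 59.6
```

Run:
```python
from hover import *
c=hover("red",(.4837,.3479),7.2)
```

```text
t 43.5 tcp [474.4 304.8  73.8] toolx 190.5 w 0.014319585143120015
grip plane [3008.5   313.23  204.69  450.44  328.24   74.09   30.76    7.12]
grip plane [1961.    252.47  248.08  471.81  304.06   42.57   15.84   11.74]
cradle plane [3008.5   313.23  204.69  479.99  348.65  113.38   47.07    7.12]
cradle plane [1961.    252.47  248.08  512.68  311.65   65.14   24.23   11.74]
white [ 12.1  271.21] ((618.0679931640625, 53.4095458984375), (48.277801513671875, 130.15560913085938), 71.44392395019531)
white [310.56 214.07] ((483.4803771972656, 350.3731689453125), (94.25691223144531, 28.954416275024414), 7.160668849945068)
white [187.31 195.66] ((487.0000305175781, 256.20025634765625), (94.20604705810547, 29.437162399291992), 6.7698445320129395)
white [ 76.79 171.21] ((481.0912170410156, 154.25119018554688), (27.39519500732422, 94.28379821777344), 88.09953308105469)
```

Request:
move_arm(moves=[[[0.0007, 0.022, 0, -3.3, 0], [0.0013, 0.0436, 0, -3.3, 0], [0.0013, 0.0436, 0, -3.3, 0], [0.0013, 0.0436, -0.02, -3.3, 0], [0.0013, 0.0436, -0.02, -3.3, 0]]])

```text
clock: 44.18
eef_pos: [0.4739, 0.3467, 0.052]
tool_rot: [-0.063, 0.998, -0.001, -0.001]
ft_force: [0.1, 0.3, -0.3]
grip_width: 0.0143
grasp_force: 59.6
```

Run:
```python
from hover import *
c=hover("red",(.4837,.3494),7.2)
plate(c,(.4836,.3494),7.2)
```

```text
t 44.175 tcp [473.9 346.7  52. ] toolx 187.2 w 0.014262139719658005
grip plane [2852.5   255.65  186.43  441.12  344.23   50.22   33.75    7.26]
grip plane [1963.5   252.27  247.37  470.98  345.58   42.46   16.66    6.06]
cradle plane [2852.5   255.65  186.43  458.22  346.95   68.46   46.01    7.26]
cradle plane [1963.5   252.27  247.37  498.93  348.79   57.88   22.72    6.06]
white [265.97 186.45] ((461.8408508300781, 347.5635681152344), (50.5112190246582, 29.349353790283203), 7.3344573974609375)
white [ 24.37 179.77] ((481.12591552734375, 153.53273010253906), (26.572214126586914, 94.45079803466797), 87.82608795166016)
 -14.5 ...................................................................................................
 -13.5 ....WWWWWWW........................................................................................
 -12.5 .WWWWWWWWWW........................................................................................
 -11.0 .WWWWWWWWWW........................................................................................
  -9.0 .WWWWWWWWWW..........................
[... 856 characters left out ...]
WWWWWWWWWWWWWW.............................WWWWWW.............
46.5 ..................................................................
45.5 ..................................................................
44.5 ..................................................................
43 ..................................................................
40 ..................................................................
33 ...........................................................WWWW...
30 ..................................................................
28.5 ..................................................................
27 ..................................................................
```

Request:
move_arm(moves=[[[0.0009, 0.0026, 0, 0.5, 0], [0.0009, 0.0026, -0.01, 0.5, 0], [0.0009, 0.0026, -0.021, 0.5, 0], [0.0009, 0.0026, -0.021, 0.5, 0], [0.0009, 0.0026, -0.021, 0.5, 0]]])

```text
clock: 44.85
eef_pos: [0.4756, 0.3508, 0.0315]
tool_rot: [-0.067, 0.998, -0.0, -0.0]
ft_force: [-0.0, -0.6, -1.4]
grip_width: 0.0139
grasp_force: 59.6
```

Run:
```python
from hover import *
c=hover("red",(.4836,.3502),7.2)
plate(c,(.4836,.3502),7.2)
```

```text
t 44.85 tcp [475.6 350.8  31.5] toolx 187.7 w 0.013900354188188392
grip plane [3575.    250.45  187.88  444.52  345.45   51.63   37.88    7.19]
grip plane [1960.    252.31  248.04  472.81  350.     41.91   15.91    7.87]
grip plane [232.5  252.81 306.95 508.92 355.13  22.75  11.   -82.15]
cradle plane [3575.    250.45  187.88  454.73  346.62   62.41   45.79    7.19]
cradle plane [1960.    252.31  248.04  488.93  352.12   50.65   19.23    7.87]
cradle plane [232.5  252.81 306.95 532.58 358.32  27.5   13.3  -82.15]
white [248.43 189.73] ((458.0636901855469, 347.0309143066406), (42.040592193603516, 29.691600799560547), 7.78547477722168)
white [  7.99 194.44] ((482.7347717285156, 153.16555786132812), (26.320556640625, 91.97221374511719), 87.8183822631836)
 -14.5 .....................................................................WW............................
 -13.5 .WWWWWWWWWWWWWWWWWWWWWWWWWWWWWWWWWWWWWWWWWW..........................WWW...........................
 -12.5 .WWWWWWWWW.WWWWWWWWWWWWWWWWWWWWWWWWWWWWWWWW..........................WWWWW.........................
 -11.0 .WWWWWWW..
[... 990 characters left out ...]
..............................................................
46.5 ..................................................................
45.5 ..................................................................
44.5 ..................................................................
43 ..................................................................
40 ...........................WWWWWWWWWWWWWWWWWWWW...................
33 ..................................................................
30 ..................................................................
28.5 ..................................................................
27 ..................................................................
```

Request:
move_arm(moves=[[[-0.0004, -0.001, 0, -0.4, 0], [-0.0004, -0.001, -0.004, -0.4, 0], [-0.0004, -0.001, -0.008, -0.4, 0], [-0.0004, -0.001, -0.009, -0.4, 0], [-0.0004, -0.001, -0.009, -0.4, 0]]])

```text
clock: 45.52
eef_pos: [0.4752, 0.3498, 0.0226]
tool_rot: [-0.064, 0.998, -0.0, -0.0]
ft_force: [0.0, 0.5, -0.6]
grip_width: 0.0142
grasp_force: 59.6
```

Run:
```python
from hover import *
print(monitor.get_obs()["ft_force"])
c=hover("red",(.4836,.3498),7.2)
plate(c,(.4836,.3498),7.2)
```

```text
[ 0.04  0.47 -0.57]
t 45.525 tcp [475.2 349.8  22.6] toolx 187.3 w 0.014202874504169655
grip plane [3813.5   251.79  190.23  444.75  345.41   49.76   40.15    7.38]
grip plane [1961.5   252.51  247.49  472.25  349.16   42.44   15.89    8.59]
grip plane [468.   252.6  313.59 515.69 354.81  24.44  11.63 -82.55]
cradle plane [3813.5   251.79  190.23  451.74  346.26   56.77   45.8     7.38]
cradle plane [1961.5   252.51  247.49  483.12  350.54   48.41   18.13    8.59]
cradle plane [468.   252.6  313.59 532.67 356.99  27.88  13.27 -82.55]
white [251.99 194.68] ((455.52679443359375, 346.69140625), (36.94781494140625, 29.646648406982422), 7.400810718536377)
white [  3.86 203.61] ((484.9237976074219, 164.77053833007812), (19.831256866455078, 93.90390014648438), 75.88690185546875)
 -14.5 ...............................................................W...................................
 -13.5 .WWWWWWWWWWWWWWWWWWWWWWWWWWWWWWWWWWWWW.........................WW..................................
 -12.5 .WWWWWWWWWWWWWWWWWWWWWWWWWWWWWWWWWWWWW........................WWWWWW............................
[... 1011 characters left out ...]
W........................WWWWW................................
46.5 ..................................................................
45.5 ..................................................................
44.5 ..................................................................
43 ..................................................................
40 ...........................WWWWWWWWWWWWWWWWWWW....................
33 ..........................W............WWWWWW.....................
30 ..................................................................
28.5 ..................................................................
27 ..................................................................
```

Request:
move_arm(moves=[[[0, 0, -0.0015, 0, 0], [0, 0, -0.002, 0, 0], [0, 0, -0.002, 0, 0]]])

```text
clock: 45.95
eef_pos: [0.4753, 0.3498, 0.0208]
tool_rot: [-0.064, 0.998, -0.0, -0.0]
ft_force: [-0.1, 0.4, -0.1]
grip_width: 0.0142
grasp_force: 59.6
```

Request:
move_arm(moves=[[[0, 0, 0, 0, 25], [0, 0, 0, 0, 25], [0, 0, 0.002, 0, 30], [0, 0, 0.05, 0, 40], [0, 0, 0.1, 0, 40]]])

```text
clock: 46.58
eef_pos: [0.4748, 0.3494, 0.1213]
tool_rot: [-0.064, 0.998, -0.001, -0.001]
ft_force: [1.0, 0.5, 0.3]
grip_width: 0.0339
grasp_force: 0.0
```

Request:
move_arm(moves=[[[0.03, -0.03, 0.06, 0, 40], [0.06, -0.08, 0.1, 0, 40], [0.06, -0.1, 0.1, 0, 40], [0.06, -0.1, 0.1, 0, 40], [0.06, -0.1, 0.1, 0, 40]]])

```text
clock: 47.2
eef_pos: [0.535, 0.25, 0.2205]
tool_rot: [-0.064, 0.998, 0.0, -0.0]
ft_force: [-0.8, 1.3, -0.1]
grip_width: 0.034
grasp_force: 0.0
```

Run:
```python
from fit import *
np.set_printoptions(linewidth=220)
o=monitor.get_obs(); print(o["clock"],o["eef_pos"])
c=grab("wrist","w20")
plate(c,(.4836,.3498),7.2); prof(c,(.481,.1556),-2.2)
for col in ("red","green","blue"):
    for b in blobs(c,col,.013,100)[:5]: print(col,np.array(b))
for b in blobs(c,"orange",.0525,60)[:3]: print("o",np.array(b))
t=grab("top")
for col in ("red","green","blue","yellow","turq","orange"):
    for b in blobs(t,col,.02)[:7]: print(col,np.array(b))
```

```text
47.2 [0.54 0.25 0.22]
 -14.5 ..WWWWWWWWWWWWWWWWWWWWWWWWWWWWWW...WWWWWWWWWWWWWWWWWWWWWWW.WWWWWWWWWWWWWWWWWWWWWWWWWWWWWWWWWWWW....
 -13.5 ..WWWWWWWWWWWWWWWWWWWWWWWWWWWWWWWWWWWWWWWWWWWWWWWWWWWWWWWWWWWWWWWWWWWWWWWWWWWWWWWWWWWWWWWWWWWWWW...
 -12.5 ..WWWW........................................................................................W....
 -11.0 ..WWW..............................................................................................
  -9.0 ..WWW..............................................................................................
  -3.0 ..WWW.................................................................................WWWWWWWWWW...
   0.0 ..WWW..........................................................................WW......WWWWWWWWW...
   3.0 ..WWWW.........................................................................WWWW...WWWWWWWWWW...
   9.0 ..WWWW.............................................................................................
  11.0 ..WWWW.............................................................................................
  12.5 .
[... 3314 characters left out ...]
3.47 108.95  41.36  -2.  ]
blue [ 53.5   74.11 150.87 770.87 506.24  84.78   7.91  51.07]
yellow [ 79.   241.79 215.71 596.41  16.25  50.41  36.16  -7.28]
turq [139.   238.61 273.06 433.41  21.12  72.11  18.9   85.05]
turq [ 139.    294.18  172.93  720.06 -132.73   80.36   19.36   55.27]
turq [121.   276.47 132.77 837.52 -77.6   80.96  18.76 -73.6 ]
orange [ 661.5   483.4   328.33  297.81 -667.85  138.56   70.59   89.87]
orange [ 73.   243.75 203.54 628.41  11.87  64.44  13.01  -7.22]
orange [  26.    504.88  339.84  269.67 -716.46   35.85   13.35  -88.71]
orange [  12.    334.91  162.64  753.68 -247.85   28.77   10.85   32.03]
orange [  8.5  123.78 263.   455.04 344.54  14.01  13.99 -86.66]
```

```bash
python3 -c "
from workcell import job; print(job.job_done())"
```

```text
the job is handed in; nothing more can be done
None
```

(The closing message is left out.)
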